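Fit the filter cover and lock its turn clip with the flat driver

ROBOT

A 6-joint arm with a two-finger parallel gripper is mounted at the origin on a cart in front of the work surface, level with it; the furniture and walls round the work are solid. World frame = base frame: x ahead of the robot, y to its left, z up, the work surface at z = 0. Lengths are in mm, angles in degrees, forces in N, time in s.
With the tool pointing down it reaches from about 350 to 850 mm from the base axis. Payload 8.1 kg.
Tool frame: the origin (TCP) lies on the centre line of the jaws, within the pads' length; the fingertips stand 19 mm ahead of it and the grasp point (between the pads) is the TCP; z points along the fingers, y is the line along which they close (so a half turn about z gives the same grasp; the last joint's range is limited). The gripper opens to 85 mm and grips with 20 to 120 N. Pads are 22 mm wide; open, the fingers measure 114 mm over their backs; the gripper's body (76 mm by 85 mm) begins 54 mm behind the grasp point. The pads swing forward as they close: fully open they stand 13 mm farther back than shut.
Start: joints at [-70.439, 7.471, 85.268, -0, 87.261, -4.893], TCP at [248.396, -546.173, 250.292] pointing down, gripper open.
Joint ranges: [-169.43, 169.43], [-51.17, 129.36], [1.28, 143.12], [-76.62, 256.62], [0, 156.53], [-152.29, 152.29]. Speed limits (degrees/s): [136.94, 136.94, 159.86, 180, 180, 180].

INTERFACE

Orientations are given as [roll, pitch, yaw] about the fixed x, y, z axes, in that order (R = Rz(yaw) Ry(pitch) Rx(roll)).
In Python, from bench import r gives the robot as it stands. The module is installed in compiled form; this text tells all that it offers.
- The arm moves only by the tool servo_tool, never from a script. Its arguments are lists of equal length, an entry for each row: "fingers": the finger opening in m, from 0 to 0.0854; "linear": the shift along the tool's x, y, z in m, a list of three; "rotation": the turn, a rotation vector about the tool's x, y, z in degrees, a list of three. A call has 1 to 10 rows; each row is the pose to reach, as a shift and turn from the pose commanded when the call began, along the tool's axes at that moment; what a row does not reach only later rows make up. A row lasts 1/10 s, in which the tool goes at most 50 mm and 8.59 degrees, less where a joint would pass 70% of its speed; a pose out of reach is approached as far as the arm can. A call with a gripper value outside its range is refused whole. The fingers move at their own pace and stop on an object; "force" is the grip in N (left out, the last holds). Time passes only in rows, so rows that repeat a pose let the fingers close. It gives the time, the measured TCP pose, the force, the opening and the grip force at its end, in the units of the state.
- r.sense(): the state, without advancing time (a new reading comes with each control period).
- r.snapshot(name): name is "side" or "top"; returns a dict with "frame" (384x512x3 uint8, red, green, blue), "fx", "fy", "cx", "cy" (pixels), "k1" (the pictures are not rectified: a ray, as slopes to the right and down, at radius r is drawn at 1 + k1 r^2 times it, then the intrinsics apply), "camera_from_world" (4x4, takes a point from world to camera coordinates). Camera axes: x right, y up, looking along -z (the intrinsics and any distortion apply to the point x, -y, -z); pixel columns grow to the right and rows downward; lengths in mm; the calibration is good to about 2 mm. A picture is of the moment at which its call begins. There is no depth.
- r.hand_in(): hands the job in; it is judged then, once.
The state is a dict: "time": time; "joint_pos": joint angles; "qd": joint speeds; "joint_efforts": joint torques, N m; "tool_pos": TCP position; "tcp_rot": TCP orientation; "ft_force": force on the tool from outside, world axes, zero at the start; "wrist_torque": the same for the moment, N m; "finger_gap": finger opening in mm; "grip_force": force on a finger pad.
Only numpy, scipy, OpenCV 4.12 (cv2) and the standard library are available. Lean on these libraries where they do the work, as an engineer would, in place of code of your own. Each camera call takes 0.05 s, during which the arm holds its last target. There are 200 camera calls.

TASK

Close the grey filter unit: hook the plain edge of the aluminium cover panel under the unit's steel lip and lower its yellow-striped edge until the cover lies flat in the bay. Then take the orange flat driver from its wooden stand, seat its blade in the slot of the brass clip and, keeping the blade seated, turn the clip clockwise to its stop so that it points across the cover; turn the clip only with the driver's blade. Finally put the driver back upright in its stand, fully down, and let go; leave the other things where they are.

Things in the scene. Friction and masses are not known exactly. Their poses are not given: they have to be found in the camera images.
- filter_unit: grey box fixed on the worktop at the left, 176 x 127 mm, rim 40 mm high. Origin: centre of its underside; x runs from the clip end (nearer the robot) to the lip end. Its open bay spans x -48 to +66 mm, y -47.5 to +47.5; in it a 10 mm wide ledge 34 mm up carries the cover (6 mm below the rim; the wall at the lip end is 43 high)
- bay (a point): centre of the bay at ledge height; axes as filter_unit. The seated cover's origin comes here (2 mm play each way)
- lip_edge (a point): middle of the free lower edge of the 3 mm steel lip at the bay's far end (x 56 mm, y 0, z 43 of filter_unit). From here the lip runs 32 mm to +x, 101 mm wide; it overhangs the bay by 10 mm, 9 mm above the ledge. The cover is 110 mm long, the opening beside the lip 104, so it goes in only tilted about 15 deg, striped edge high, hook edge first
- panel: loose aluminium cover panel 110 x 90 x 4 mm (x, y, z), 0.13 to 0.25 kg, flat on the board. Origin: centre of its underside; +x points to the plain hook edge, -x to the yellow-striped one. On its middle stands a black grip bar, 14 mm thick (x), 44 long (y), top 32 mm above the underside: close the fingers on it along the panel's x; at the bay open only some 35 mm to let go, lip and clip are near
- stripe_edge (a point): middle of the panel's yellow-striped edge (55 mm to -x of its origin, 2 mm up)
- clip (a joint): angle of the brass turn clip on the unit's clip end, 0 to 1.45 rad (stop), growing clockwise seen from above. At 0 (start 0 to 0.3) its wing points along the unit's +y, clear of the bay; at 1.45 along the unit's +x, over the cover's striped edge. Stays where left; dry friction 0.08 N m. Pivot at x -70, y 0 mm of filter_unit; wing 40 mm long, 12 wide, underside 6.5 mm above the ledge
- slot (a point): centre of the floor of the slot in the clip's round brass head (28 mm across, top 50 mm above the unit's underside, 6 mm above this point). z up, x along slot and wing; turns with the clip. The slot is 5.5 mm wide, 6 deep, open at both ends: the blade has about 0.16 rad of play each way before it drives the clip
- stand: dark wooden block 70 x 70 x 66 mm fixed on the plywood board, with one square upright hole 22 mm wide in the middle. Origin: centre of its underside
- stand_hole (a point): centre of the hole at the block's top face, 66 mm above the block's underside
- driver: loose flat driver, 138 mm long, 0.1 to 0.16 kg, upright in the stand, blade down, any yaw. Origin: middle of the blade's tip edge; z up through the handle. Blade 16 mm wide along y, 3 thick along x; shaft 9; black collar 34 across at z 60 to 66 mm, rests on the stand's top when fully down; orange hexagonal handle 28 across flats, z 66 to 138, flats facing +-x and every 60 deg. Grip at about z 100
- board: fixed plywood board, 205 x 545 mm, top 26 mm above the worktop, carrying panel and stand. Origin: centre of its underside, axes as the world. Behind it stand fixed bottles: white, 125 mm high, 60 mm across, at x +142, y -20 mm from this origin, and red, 116 high, at x +128, y -172; carry things above them. A third, cream, 116 high, stands at x +248, y +458
- bur_rack: wooden block with upright burs, fixed on the worktop near its front edge, 52 x 95 x 53 mm (x, y, z); origin: centre of its underside. An obstacle only
- tin: bystander: round grey tin with a green lid, 63 mm across, 19 high; leave it
- pot: bystander: small red pot, 41 mm across, 30 high; leave it
- cube: bystander: steel cube, 50 mm; leave it
- scale: bystander: black pocket scale lying flat, 105 x 66 x 17; leave it
Mind the look-alikes: they are no part of the job. There is more than one size of the driver; the job needs the middle-sized.

How it is judged (in metres and radians):
On the way, in this order (a step that is already met when the one before it is completed fails the run):
1. the cover lies flat in the bay, hooked under the lip, striped edge at the clip, clip still open (z of panel in the frame of bay between -0.003 and 0.0035 m and z of stripe_edge in the frame of bay below 0.0055 m and angle between panel's own z axis and vertical below 0.04 rad and x of stripe_edge in the frame of bay between -0.061 and -0.049 m and horizontal distance between panel and bay below 0.007 m and value of joint clip below 0.6 rad), for 0.2 s.
2. the driver's blade is seated in the slot of the clip that is still open (horizontal distance between driver and slot below 0.005 m and z of driver in the frame of slot below 0.003 m and angle between driver's own z axis and vertical below 0.15 rad and value of joint clip below 0.6 rad), for 0.1 s.
3. the clip is turned to its stop (above 1.25 rad) with the blade still seated (horizontal distance between driver and slot below 0.005 m and z of driver in the frame of slot below 0.003 m and angle between driver's own z axis and vertical below 0.15 rad and value of joint clip above 1.25 rad), for 0.1 s.
At the end, for the whole second after the job is handed in: Cover flat in the bay (within 3.5 mm of the ledge, 0.04 rad, 7 mm of centre), plain edge under the lip, striped edge at the clip; clip past 1.25 rad; driver released, upright (0.1 rad) in its stand, fully down (tip under 10 mm above the stand's underside); all at rest (z of panel in the frame of bay between -0.003 and 0.0035 m and z of stripe_edge in the frame of bay below 0.0055 m and angle between panel's own z axis and vertical below 0.04 rad and x of stripe_edge in the frame of bay between -0.061 and -0.049 m and horizontal distance between panel and bay below 0.007 m and value of joint clip above 1.25 rad and horizontal distance between driver and stand_hole below 0.012 m and z of driver in the frame of stand below 0.01 m and angle between driver's own z axis and vertical below 0.1 rad and linear speed of each of driver, panel below 0.02 m/s); the robot touches nothing.
It fails at once if the clip is turned while the driver's blade is out of its slot (velocity of joint clip above 0.3 rad/s and (horizontal distance between driver and slot above 0.008 m or z of driver in the frame of slot above 0.006 m)).
It fails at once if the fingers press on the clip (contact force between the fingers and clip above 2 N).
It fails at once if a bystander is moved more than 25 mm (distance of any of tin, pot, cube, scale from where it was at the start of the episode above 0.025 m).
It also fails if it takes over 72 s, if anything falls off the work surface, if the arm or the gripper's body presses on something with over 40 N, if the wrist force passes 120 N, or if a joint passes its speed limit or range.

## Working session

There is one attempt and no reset: what is moved stays moved. The work goes in short steps, Python scripts to look and compute and a tool call to move; the robot and the scene stay as the last step left them, time stands still between calls to the robot, and variables do not carry over. Pictures are saved under pics/ and viewed, at most 10 in all, crops included, and the job is handed in when it is done.

Besides the shell and the picture viewer there is one more tool, called after ">>>" by a JSON object that holds its "fn" and its "kwargs", one argument or row to a line. servo_tool: Moves the arm, as the interface text tells. Its arguments: {"type":"object","properties":{"fingers":{"type":"array","items":{"type":"number"}},"linear":{"type":"array","items":{"type":"array","items":{"type":"number"}}},"rotation":{"type":"array","items":{"type":"array","items":{"type":"number"}}},"force":{"type":"number"}},"required":["fingers","linear","rotation"]}

```bash
mkdir -p pics; python3 - <<'E'
from bench import r
import cv2
print(r.sense())
for n in("side","top"):
    s=r.snapshot(n); cv2.imwrite(f"pics/{n}0.png",cv2.resize(s["frame"][:,:,::-1],(800,600),interpolation=cv2.INTER_CUBIC)); print({k:v for k,v in s.items() if k!="frame"})
    import pickle; pickle.dump(s,open(f"{n}0.pkl","wb"))
E
```

```text
{'time': 0.0, 'joint_pos': array([-7.04385861e+01,  7.51456144e+00,  8.53299690e+01,  5.85199821e-04,
        8.72614218e+01, -4.89416093e+00]), 'qd': array([ 0.01821158, -0.06292346,  0.02418886, -0.02561575,  0.0836465 ,
       -0.02300942]), 'joint_efforts': array([ 9.36983160e-04, -5.69400036e+01, -5.00550056e+01, -1.88488621e-04,
        1.50173652e-02, -1.68577547e-06]), 'tool_pos': array([ 248.23175211, -545.67431191,  249.24348772]), 'tcp_rot': array([-1.79894484e+02, -9.62169993e-03,  2.44555375e+01]), 'ft_force': array([ 0.00416513,  0.5451642 , -0.17797812]), 'wrist_torque': array([ 0.00629192, -0.01837218, -0.00785992]), 'grip_force': 0.0, 'finger_gap': 85.42546643380851}
{'fx': 471.7841147284524, 'fy': 471.7841147284524, 'cx': 254.56928792096207, 'cy': 184.40276229383943, 'k1': -0.014073534525096349, 'camera_from_world': array([[-8.71579571e-01, -4.89936301e-01, -1.76485944e-02,
         4.43327071e+02],
       [ 2.39759258e-01, -4.57370812e-01,  8.56345397e-01,
        -2.06933695e+02],
       [-4.27626648e-01,  7.42141740e-01,  5.16101820e-01,
        -1.29560951e+03],
       [ 0.00000000e+00,  0.00000000e+00,  0.00000000e+00,
         1.00000000e+00]])}
{'fx': 453.78618039576793, 'fy': 453.78618039576793, 'cx': 255.27936323935174, 'cy': 187.2769024689987, 'k1': -0.17677820017196266, 'camera_from_world': array([[ 1.32406123e-01, -9.91140842e-01, -1.04139576e-02,
        -3.92079652e+01],
       [ 7.95279033e-01,  9.99583747e-02,  5.97946137e-01,
        -4.63973649e+02],
       [-5.91607875e-01, -8.74537318e-02,  8.01468631e-01,
        -1.53772999e+03],
       [ 0.00000000e+00,  0.00000000e+00,  0.00000000e+00,
         1.00000000e+00]])}
```

View pics/top0.png

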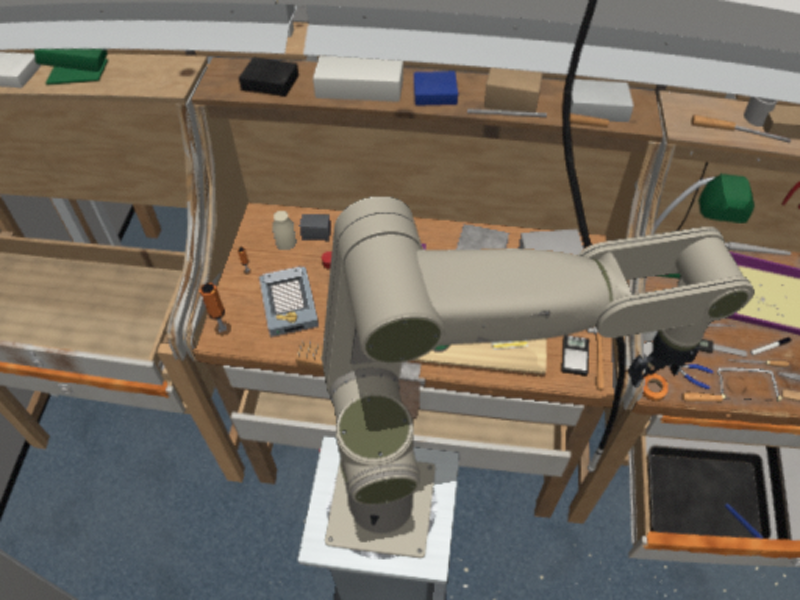

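View pics/side0.png

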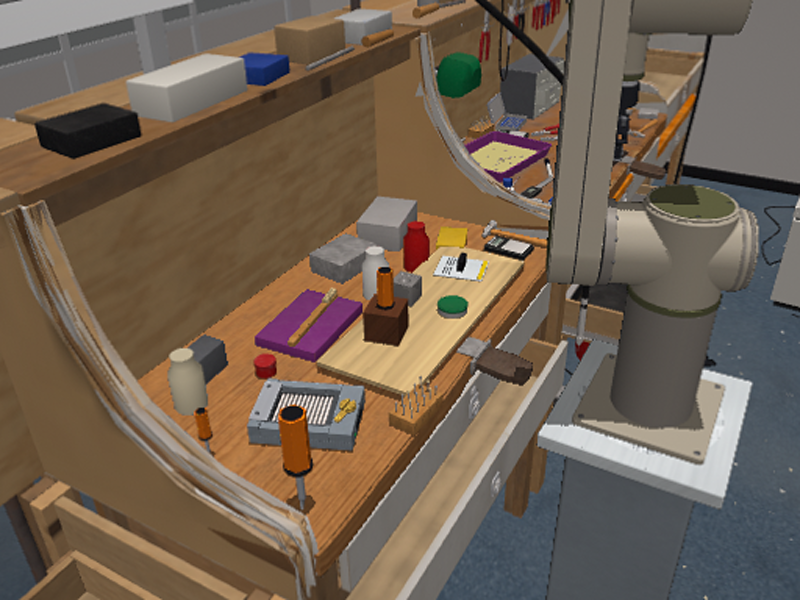

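The side view (800x600 scale) shows three orange drivers. The large one is at (295,440) and the small one at (203,425), both loose near the left edge. The third stands in the dark block at (385,290); it is the middle-sized and the one in the stand. The panel is at (460,268), the unit at (305,415) and the clip at (345,408). In the top view the unit is clear at (288,300), but the arm hides the stand and most of the panel.

```bash
cat >h.py <<'E'
import numpy as np,cv2,pickle
from scipy.optimize import least_squares
def ray(s,px):
    px=np.atleast_2d(np.asarray(px,float))
    d=np.stack([(px[:,0]-s["cx"])/s["fx"],(px[:,1]-s["cy"])/s["fy"]],1)
    u=d.copy()
    for _ in range(20): u=d/(1+s["k1"]*(u**2).sum(1,keepdims=True))
    M=np.asarray(s["camera_from_world"]);R=M[:3,:3]
    v=np.c_[u[:,0],-u[:,1],-np.ones(len(u))]@R
    return -R.T@M[:3,3],v
def plane(s,px,z):
    o,v=ray(s,px); return o+v*((z-o[2])/v[:,2:3])
def proj(s,P):
    P=np.atleast_2d(np.asarray(P,float));M=np.asarray(s["camera_from_world"])
    c=P@M[:3,:3].T+M[:3,3];u=np.c_[c[:,0]/-c[:,2],-c[:,1]/-c[:,2]]
    u=u*(1+s["k1"]*(u**2).sum(1,keepdims=True))
    return np.c_[u[:,0]*s["fx"]+s["cx"],u[:,1]*s["fy"]+s["cy"]]
def tri(s1,p1,s2,p2):
    A=np.zeros((3,3));b=np.zeros(3)
    for s,p in((s1,p1),(s2,p2)):
        o,v=ray(s,p);v=v[0]/np.linalg.norm(v[0]);Q=np.eye(3)-np.outer(v,v);A+=Q;b+=Q@o
    return np.linalg.solve(A,b)
def crop(s,x0,y0,w,h,k):
    return cv2.resize(np.ascontiguousarray(s["frame"][y0:y0+h,x0:x0+w,::-1]),(w*k,h*k),interpolation=cv2.INTER_CUBIC)
E
python3 - <<'E'
from h import *
S=pickle.load(open("side0.pkl","rb"));T=pickle.load(open("top0.pkl","rb"))
a=crop(S,265,145,80,50,5);b=crop(S,225,160,66,66,6)[:300,:400];c=crop(S,155,235,80,60,5);d=crop(T,155,160,57,60,7)[:300,:400]
d=crop(T,155,160,80,60,5)
a=np.vstack([a,np.zeros((50,400,3),np.uint8)])
b=crop(S,225,165,80,60,5)
cv2.imwrite("pics/c1.png",np.vstack([np.hstack([a,b]),np.hstack([c,d])]))
E
```

```text
(no output)
```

View pics/c1.png

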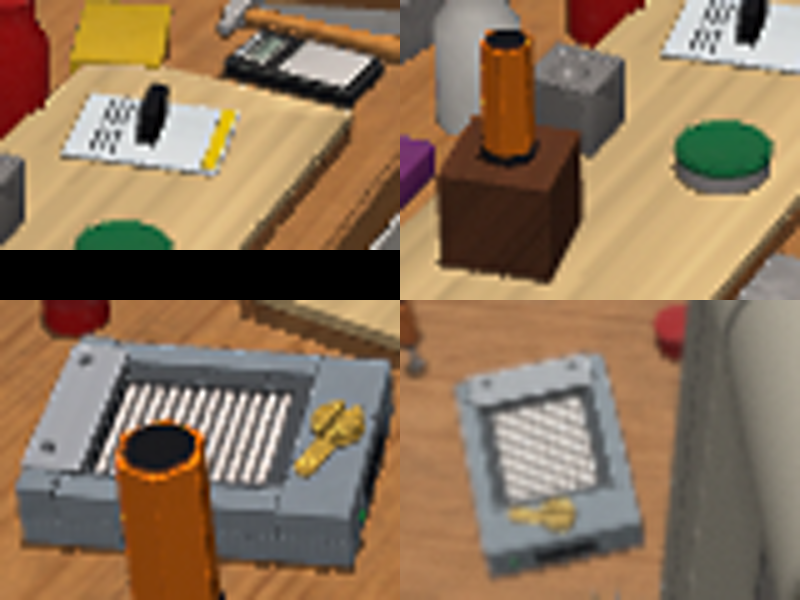

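The crop confirms the middle driver in the dark block. Panel: grip bar top at crop (155,88), yellow edge on the right from (235,113) to (212,170). Unit: clip brass, its wing pointing left in the top view (along the unit's +y). The lip is at the far end.

```bash
cat >>h.py <<'E'
def fitrect(pts,L,W,p0):
    # pts: xy corners in order (+,+),(+,-),(-,-),(-,+) ; returns x,y,yaw(deg), residuals
    q=np.array([[L,W],[L,-W],[-L,-W],[-L,W]])/2
    def f(p):
        c,s=np.cos(p[2]),np.sin(p[2]); return (q@np.array([[c,s],[-s,c]])+p[:2]-pts).ravel()
    r=least_squares(f,p0);return r.x[0],r.x[1],np.degrees(r.x[2]),np.round(r.fun.reshape(4,2),1)
E
python3 - <<'E'
from h import *
S=pickle.load(open("side0.pkl","rb"));T=pickle.load(open("top0.pkl","rb"))
up=lambda p,x0,y0,k=5:(np.array(p,float)+.5)/k-.5+[x0,y0]
print("cams",ray(S,[0,0])[0],ray(T,[0,0])[0])
p=plane(S,up([[90,92],[60,155],[218,173],[238,113]],265,145),30);print("panel",p.round(1))
# unit corners: in order below
ps=up([[392,62],[357,222],[20,178],[78,40]],155,235);pt=up([[640,520],[492,553],[458,382],[602,355]],0,0)
pt=up(np.array([[640,520],[492,553],[458,382],[602,355]])-[400,300],155,160)
for nm,s,q in(("S",S,ps),("T",T,pt)):
    zz=[40,40,46,46]
    print(nm,np.array([plane(s,a,z)[0] for a,z in zip(q,zz)]).round(1))
for a,b in zip(ps,pt): print("tri",tri(S,a,T,b).round(1))
# clip head centre, wing tip
hs=up([[350,120],[305,170]],155,235); ht=up(np.array([[562,515],[512,514]])-[400,300],155,160)
for a,b in zip(hs,ht): print("clip",tri(S,a,T,b).round(1),plane(S,a,49).round(1),plane(T,b,49).round(1))
# stand top corners (crop b origin 225,165): left,back,right,near
q=up(np.array([[442,180],[478,120],[582,133],[550,195]])-[400,0],225,165);print("stand",plane(S,q,92).round(1))
print("drv top",plane(S,up([[507,38]],225-80,165),164).round(1))
hsv=cv2.cvtColor(S["frame"],cv2.COLOR_RGB2HSV)
E
```

```text
cams [-118.02806302 1084.08248778  853.69724183] [-535.55328509 -126.96279029 1509.46529483]
panel [[ 548.  -279.9   30. ]
 [ 525.5 -187.9   30. ]
 [ 418.3 -216.1   30. ]
 [ 439.9 -300.5   30. ]]
S [[445.6 231.5  40. ]
 [394.2 348.8  40. ]
 [560.4 408.5  46. ]
 [605.3 303.3  46. ]]
T [[443.4 229.2  40. ]
 [397.5 339.1  40. ]
 [556.5 406.4  46. ]
 [599.2 293.   46. ]]
tri [445.9 229.9  38. ]
tri [400.6 341.2  32.5]
tri [559.9 407.6  44.1]
tri [609.6 296.2  37.1]
clip [435.5 290.1  46.6] [[433.5 292.6  49. ]] [[434.3 289.4  49. ]]
clip [435.7 331.4  42.7] [[432.7 336.7  49. ]] [[430.1 329.2  49. ]]
stand [[524.2  99.6  92. ]
 [540.1  31.3  92. ]
 [476.   14.7  92. ]
 [459.6  83.7  92. ]]
drv top [[510.2  43.1 164. ]]
```

```bash
cat >>h.py <<'E'
import json
from scipy.spatial.transform import Rotation as Ro
def load():
    d=json.load(open("cmd.json"));return np.array(d["p"]),Ro.from_quat(d["q"])
def save(p,R): json.dump(dict(p=list(p),q=list(R.as_quat())),open("cmd.json","w"))
def to(p,rpy):
    """print linear(m)/rotation(deg) in tool axes from commanded pose, assume it is carried out"""
    p0,R0=load();T=Ro.from_euler("xyz",rpy,degrees=True)
    l=np.round(R0.inv().apply(np.array(p)-p0)/1000,4);w=np.round((R0.inv()*T).as_rotvec(degrees=True),2)
    print("lin",l.tolist(),"rot",w.tolist(),"rows>=",max(np.linalg.norm(l)/.05,np.linalg.norm(w)/8.59).round(1))
    save(p0+R0.apply(l*1000),R0*Ro.from_rotvec(w,degrees=True))
E
python3 - <<'E'
from h import *
S=pickle.load(open("side0.pkl","rb"))
up=lambda p,x0,y0,k=5:(np.array(p,float)+.5)/k-.5+[x0,y0]
print(plane(S,up([[155,88]],265,145),58),plane(S,up([[150,140]],265,145),30))
save([248.396,-546.173,250.292],Ro.from_euler("xyz",[180,0,24.455],degrees=True))
to([483,-246,130],[180,0,102.8])
E
```

```text
[[ 487.25063335 -259.9717264    58.        ]] [[ 479.0498034  -235.96272095   30.        ]]
lin [0.3378, -0.1761, 0.1203] rot [0.0, 0.0, -78.35] rows>= 9.1
```

>>> {"fn": "servo_tool", "kwargs": {
  "fingers": [0.085,0.085,0.085,0.085,0.085,0.085,0.085,0.085,0.085,0.085],
  "linear": [
    [0.3378,-0.1761,0.1203],
    [0.3378,-0.1761,0.1203],
    [0.3378,-0.1761,0.1203],
    [0.3378,-0.1761,0.1203],
    [0.3378,-0.1761,0.1203],
    [0.3378,-0.1761,0.1203],
    [0.3378,-0.1761,0.1203],
    [0.3378,-0.1761,0.1203],
    [0.3378,-0.1761,0.1203],
    [0.3378,-0.1761,0.1203]
  ],
  "rotation": [
    [0,0,-78.35],
    [0,0,-78.35],
    [0,0,-78.35],
    [0,0,-78.35],
    [0,0,-78.35],
    [0,0,-78.35],
    [0,0,-78.35],
    [0,0,-78.35],
    [0,0,-78.35],
    [0,0,-78.35]
  ]
}}

```text
time: 1.1
tool_pos: [483.0, -244.3, 128.8]
tcp_rot: [-179.9, -0.1, 103.2]
ft_force: [-0.5, -0.8, 0.8]
finger_gap: 84.6
grip_force: 0.0
```

```bash
python3 - <<'E'
from bench import r
from h import *
s=r.sense();print(s["time"],s["tool_pos"],s["tcp_rot"],s["joint_pos"])
S=r.snapshot("side");T=r.snapshot("top");pickle.dump((S,T),open("v1.pkl","wb"))
a=crop(S,255,125,100,75,4);c=crop(S,150,225,100,75,4);b=crop(T,150,150,100,75,4)
u=proj(T,[483,-246,40])[0].astype(int);d=crop(T,min(max(u[0]-50,0),412),u[1]-37,100,75,4);print(u)
cv2.imwrite("pics/c2.png",np.vstack([np.hstack([a,d]),np.hstack([c,b])]))
E
```

```text
1.1 [ 483.03387017 -244.25866183  128.83004068] [-1.79905170e+02 -8.72435477e-02  1.03151680e+02] [-3.22483690e+01  3.82907099e+00  1.02170424e+02 -6.51136710e-03
  7.41292095e+01 -4.53983338e+01]
[323 207]
```

View pics/c2.png

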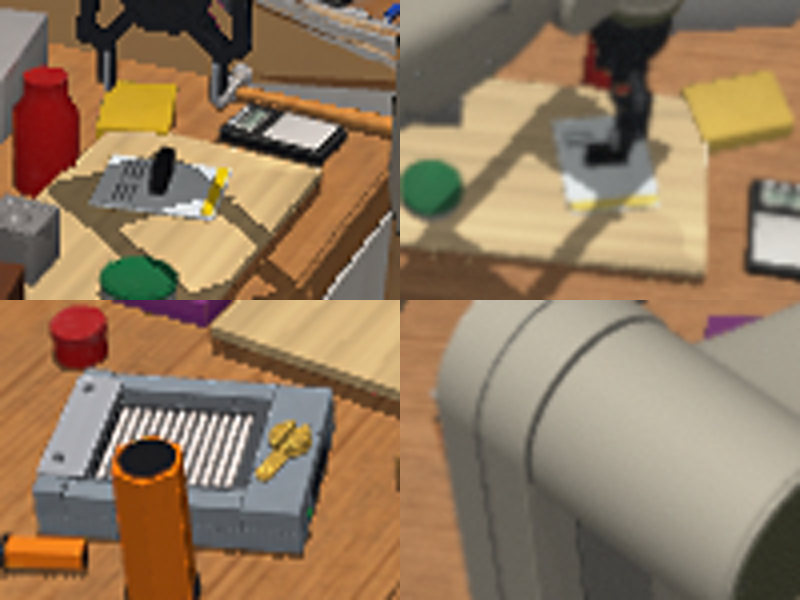

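Side crop: the gripper is open over the grip bar at (162,172) and the panel is undisturbed. In the top crop the yellow edge runs from (568,208) to (658,205) and the bar is at (605,155), directly under the fingers.

```bash
python3 - <<'E'
from h import *
S,T=pickle.load(open("v1.pkl","rb"))
up=lambda p,x0,y0,k=4:(np.array(p,float)+.5)/k-.5+[x0,y0]
print(plane(T,up([[168,208],[258,205],[155,122]],273,170),30).round(1), plane(T,up([[207,150]],273,170),58))
print(plane(S,up([[165,150]],255,125),58),plane(S,up([[118,158],[90,203],[212,217],[230,170]],255,125),30).round(1))
to([484,-246,53],[180,0,103])
E
```

```text
[[ 421.2 -214.7   30. ]
 [ 435.2 -301.4   30. ]
 [ 521.1 -196.    30. ]] [[ 474.14648193 -246.90559129   58.        ]]
[[ 486.62651608 -260.92408028   58.        ]] [[ 539.2 -274.7   30. ]
 [ 524.6 -190.1   30. ]
 [ 420.9 -217.2   30. ]
 [ 440.3 -300.9   30. ]]
lin [-0.0002, 0.001, 0.077] rot [-0.0, 0.0, -0.2] rows>= 1.5
```

>>> {"fn": "servo_tool", "kwargs": {
  "fingers": [0.085,0.085,0.085,0.085,0.0,0.0,0.0,0.0,0.0,0.0],
  "linear": [
    [0,0.001,0.03],
    [0,0.001,0.06],
    [0,0.001,0.077],
    [0,0.001,0.077],
    [0,0.001,0.077],
    [0,0.001,0.077],
    [0,0.001,0.077],
    [0,0.001,0.077],
    [0,0.001,0.077],
    [0,0.001,0.077]
  ],
  "rotation": [
    [0,0,0],
    [0,0,0],
    [0,0,0],
    [0,0,0],
    [0,0,0],
    [0,0,0],
    [0,0,0],
    [0,0,0],
    [0,0,0],
    [0,0,0]
  ],
  "force": 60
}}

```text
time: 2.2
tool_pos: [484.6, -246.2, 53.9]
tcp_rot: [179.9, 0.1, 102.8]
ft_force: [-0.8, 0.3, 4.2]
finger_gap: 12.8
grip_force: 59.5
```

```bash
python3 - <<'E'
from h import *
p,R=load();save([484,-246,53],Ro.from_euler("xyz",[180,0,102.8],degrees=True))
to([484,-246,230],[180,0,102.8])
save([484,-246,53],Ro.from_euler("xyz",[180,0,102.8],degrees=True))
to([490,40,230],[180,0,107])
to([500,318,230],[180,0,112.2])
E
```

```text
lin [0.0, 0.0, -0.177] rot [0.0, 0.0, 0.0] rows>= 3.5
lin [0.2776, 0.0692, -0.177] rot [0.0, 0.0, -4.2] rows>= 6.7
lin [0.2629, 0.0909, 0.0] rot [-0.0, 0.0, -5.2] rows>= 5.6
```

>>> {"fn": "servo_tool", "kwargs": {
  "fingers": [0,0,0,0,0,0,0,0,0,0],
  "linear": [
    [0,0,-0.03],
    [0,0,-0.07],
    [0,0,-0.12],
    [0,0,-0.17],
    [0.04,0.01,-0.177],
    [0.08,0.02,-0.177],
    [0.13,0.032,-0.177],
    [0.18,0.045,-0.177],
    [0.23,0.057,-0.177],
    [0.2776,0.0692,-0.177]
  ],
  "rotation": [
    [0,0,0],
    [0,0,0],
    [0,0,0],
    [0,0,0],
    [0,0,0],
    [0,0,-1],
    [0,0,-2],
    [0,0,-3],
    [0,0,-4],
    [0,0,-4.2]
  ]
}}

```text
time: 3.2
tool_pos: [489.1, 38.5, 229.7]
tcp_rot: [-180.0, -0.0, 107.0]
ft_force: [1.5, 0.8, -1.5]
finger_gap: 12.8
grip_force: 58.9
```

>>> {"fn": "servo_tool", "kwargs": {
  "fingers": [0,0,0,0,0,0,0,0],
  "linear": [
    [0.05,0.017,0],
    [0.09,0.031,0],
    [0.135,0.047,0],
    [0.18,0.062,0],
    [0.22,0.076,0],
    [0.25,0.086,0],
    [0.2629,0.0909,0],
    [0.2629,0.0909,0]
  ],
  "rotation": [
    [0,0,-1],
    [0,0,-2],
    [0,0,-3],
    [0,0,-4],
    [0,0,-5],
    [0,0,-5.2],
    [0,0,-5.2],
    [0,0,-5.2]
  ]
}}

```text
time: 4.0
tool_pos: [499.3, 316.0, 229.2]
tcp_rot: [-179.9, -0.0, 112.3]
ft_force: [-1.0, -1.1, -1.6]
finger_gap: 13.0
grip_force: 58.9
```

```bash
python3 - <<'E'
from bench import r
from h import *
s=r.sense();print(s["time"],s["tool_pos"],s["tcp_rot"],s["ft_force"],s["finger_gap"],load()[0])
S=r.snapshot("side");T=r.snapshot("top");pickle.dump((S,T),open("v2.pkl","wb"))
a=crop(S,140,150,133,100,6)[:600,:800]
u=proj(T,[500,318,120])[0].astype(int);print(u)
a=crop(S,150,170,100,120,4);b=crop(S,228,165,50,60,8);d=crop(T,u[0]-50,u[1]-60,100,120,4)
cv2.imwrite("pics/c3.png",np.hstack([a,d]))
E
```

```text
4.0 [499.25219621 315.98593922 229.24926088] [-1.79930502e+02 -3.19620890e-03  1.12337488e+02] [-0.98579148 -1.05065961 -1.57466454] 13.004266520015907 [500.04205352 318.02172509 230.        ]
[181 177]
```

View pics/c3.png

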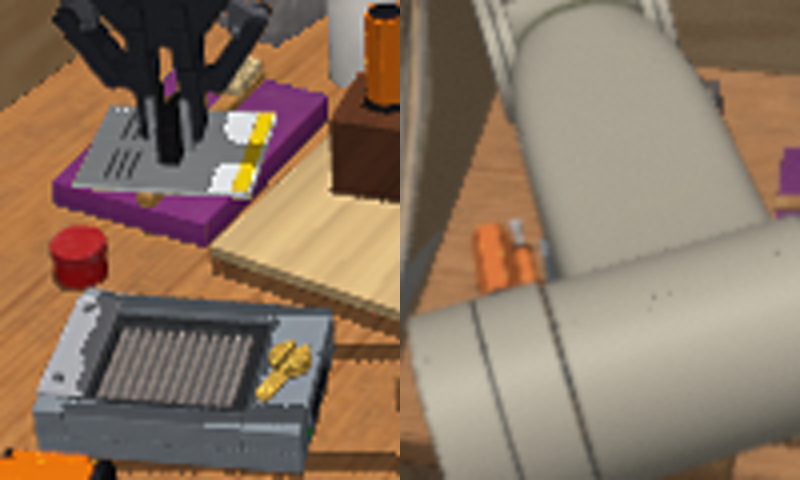

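The side crop shows the panel level in the fingers, with corners near (112,107), (75,187), (250,197) and (275,112). The unit below is clear: rim corners near (334,315), (308,437), (38,410) and (88,290), clip head (290,358). The arm hides the unit from the top camera.

```bash
python3 - <<'E'
from h import *
S,T=pickle.load(open("v2.pkl","rb"));S0=pickle.load(open("side0.pkl","rb"));T0=pickle.load(open("top0.pkl","rb"))
up=lambda p,x0,y0,k=4:(np.array(p,float)+.5)/k-.5+[x0,y0]
g=cv2.cvtColor(S["frame"],cv2.COLOR_RGB2GRAY)
def sub(g,q,w=3):
    return cv2.cornerSubPix(g,np.ascontiguousarray(q,np.float32).reshape(-1,1,2),(w,w),(-1,-1),(3,50,.01)).reshape(-1,2)
pq=up([[112,107],[75,187],[250,197],[275,112]],150,170);ps=sub(g,pq);print((ps-pq).round(1).tolist())
for q in(pq,ps):
    P=plane(S,q,205.3)[:,:2]
    print("panel",fitrect(P[[1,0,3,2]],110,90,[507,318,.39]))
uq=up([[334,315],[308,437],[38,410],[88,290]],150,170);us=sub(g,uq);print((us-uq).round(1).tolist())
bq=up([[122,314],[282,325],[246,410],[88,400]],150,170);bs=sub(g,bq);print((bs-bq).round(1).tolist())
for q in(uq,us):
    P=np.array([plane(S,a,z)[0] for a,z in zip(q,[40,40,46,46])])[:,:2]
    print("unit",fitrect(P[[2,3,0,1]],176,127,[500,318,.39]))
for q in(bq,bs):
    print("bay rim",plane(S,q,40)[:,:2].round(1).tolist())
# brass clip mask
for nm,s in(("S",S),("S0",S0),("T0",T0)):
    h=cv2.cvtColor(s["frame"],cv2.COLOR_RGB2HSV);m=cv2.inRange(h,(18,110,90),(32,255,255))
    u=proj(s,[434,292,48])[0].astype(int);k=np.zeros_like(m);k[u[1]-14:u[1]+14,u[0]-16:u[0]+16]=255;m&=k
    n,l,st,c=cv2.connectedComponentsWithStats(m);i=1+st[1:,4].argmax();ys,xs=np.nonzero(l==i)
    W=plane(s,np.c_[xs,ys],48)[:,:2];print(nm,len(xs),W.mean(0).round(1),W.min(0).round(1),W.max(0).round(1),c[i].round(1))
    e,v=np.linalg.eigh(np.cov(W.T));print("  dir",np.degrees(np.arctan2(*v[::-1,1])).round(1), (W@v[:,1]).min().round(1),(W@v[:,1]).max().round(1))
E
```

```text
[[-0.1, -0.1], [0.0, 0.0], [0.4, 0.7], [0.6, 0.7]]
panel (np.float64(498.80616319866), np.float64(315.6556784817304), np.float64(23.486453914224377), array([[ 1.2,  0.7],
       [ 1.9,  0.8],
       [-2.7,  0.9],
       [-0.4, -2.3]]))
panel (np.float64(497.5809738342777), np.float64(316.5492599801627), np.float64(22.44275602200501), array([[ 1.1,  1. ],
       [-0.3,  0.8],
       [-1.9,  0.3],
       [ 1. , -2.1]]))
[[-0.3, 0.1], [0.0, 0.0], [-1.2, 0.2], [2.5, -1.1]]
[[-0.6, 1.7], [0.0, 0.0], [0.0, 0.0], [-1.2, -0.6]]
unit (np.float64(498.2042227488277), np.float64(324.3409088051926), np.float64(22.400360755158605), array([[ 0.8,  3. ],
       [ 0.7, -0.6],
       [-1.1, -4.3],
       [-0.4,  1.9]]))
unit (np.float64(498.09691880072506), np.float64(323.22485683489316), np.float64(21.235548588975732), array([[ 0.4, -1.3],
       [ 3.2,  3.5],
       [-3.7, -5.1],
       [ 0.1,  2.9]]))
bay rim [[571.2, 304.1], [467.7, 262.2], [441.5, 345.1], [537.1, 385.6]]
bay rim [[568.2, 311.0], [467.7, 262.2], [441.5, 345.1], [541.2, 385.2]]
S 104 [437.5 305.7] [423.5 280.9] [453.2 339. ] [220.6 261.3]
  dir 98.9 209.0 267.7
S0 103 [437.4 305.7] [423.5 280.9] [453.2 339. ] [220.6 261.4]
  dir 98.8 209.4 268.1
T0 35 [434.3 299.7] [423.2 281.4] [446.7 326. ] [184.5 202.5]
  dir 97.1 226.0 270.3
```

```bash
cat > edges.py <<'E'
from h import *
def edge(s,A,B,sat,half=5):
    """subpixel colour-step points across projected world edge A-B, returned in px"""
    n=40;t=np.linspace(.08,.92,n)[:,None];P=proj(s,np.array(A)*(1-t)+np.array(B)*t)
    d=P[-1]-P[0];d/=np.linalg.norm(d);nn=np.array([-d[1],d[0]]);o=np.arange(-half,half+.01,.25)
    g=P[:,None]+o[None,:,None]*nn;v=cv2.remap(sat,g[...,0].astype(np.float32),g[...,1].astype(np.float32),cv2.INTER_LINEAR)
    gr=np.abs(np.gradient(cv2.GaussianBlur(v,(5,1),0),axis=1));i=gr.argmax(1);w=gr.max(1)
    k=np.arange(n);Q=P+o[i][:,None]*nn;ok=w>np.median(w)*.5;off=o[i];m=np.median(off[ok]);ok&=np.abs(off-m)<1.5
    return Q[ok],m
E
python3 - <<'E'
from edges import *
S,_=pickle.load(open("v2.pkl","rb"));T=pickle.load(open("top0.pkl","rb"))
c,yaw=np.array([498.5,320.5]),np.radians(22.2);ux=np.array([np.cos(yaw),np.sin(yaw)]);uy=np.array([-ux[1],ux[0]])
W=lambda x,y,z:[*(c+ux*x+uy*y),z]
def ab(s): 
    f=s["frame"].astype(np.float32);return f[...,0]-f[...,2]   # wood warm vs grey
E={"S far y- z40":(S,W(-88,-63.5,40),W(50,-63.5,40),'y'),"S near y+ z0":(S,W(-20,63.5,0),W(-85,63.5,0),'y'),
"S clipend z0":(S,W(-88,60,0),W(-88,-60,0),'x'),"S lipend z46":(S,W(88,-50,46),W(88,50,46),'x'),
"T y- z0":(T,W(-85,-63.5,0),W(80,-63.5,0),'y'),"T y+ z40":(T,W(-85,63.5,40),W(50,63.5,40),'y'),
"T clipend z0":(T,W(-88,60,0),W(-88,-60,0),'x'),"T lipend z46":(T,W(88,50,46),W(88,-50,46),'x')}
for k,(s,A,B,ax) in E.items():
    Q,m=edge(s,A,B,ab(s));w=plane(s,Q,A[2])[:,:2]-c;L=np.c_[w@ux,w@uy]
    i,j=(0,1) if ax=='y' else(1,0);pf=np.polyfit(L[:,i],L[:,j],1)
    print(k,len(Q),"offpx",m,"val",L[:,j].mean().round(1),"std",(L[:,j]-np.polyval(pf,L[:,i])).std().round(1),"slope deg",np.degrees(np.arctan(pf[0])).round(1))
E
```

```text
S far y- z40 40 offpx 0.25 val -64.5 std 0.9 slope deg -1.1
S near y+ z0 33 offpx -1.75 val 57.4 std 1.7 slope deg -3.1
S clipend z0 39 offpx -2.75 val -80.7 std 0.6 slope deg 0.7
S lipend z46 40 offpx 2.125 val 94.2 std 0.5 slope deg 0.3
T y- z0 40 offpx 0.5 val -65.9 std 0.9 slope deg -0.3
T y+ z40 40 offpx 0.25 val 62.6 std 0.8 slope deg 0.0
T clipend z0 40 offpx -1.0 val -82.8 std 0.9 slope deg -0.0
T lipend z46 40 offpx -0.25 val 89.5 std 1.0 slope deg -0.8
```

```bash
cat >>h.py <<'E'
U=dict(c=np.array([503.9,320.5,0]),yaw=21.9)
def tgt(hx,hz,tilt,y=0,dyaw=0,gz=27.9):
    """TCP pose with the panel's lower hook edge at unit (hx,y,hz), tilt deg"""
    Ru=Ro.from_euler("z",U["yaw"],degrees=True);Rp=Ro.from_euler("zy" if 0 else "xyz",[0,tilt,dyaw],degrees=True)
    q=np.array([hx,y,hz])-Rp.apply([55,0,0])+Rp.apply([0,0,gz])
    Rt=Ru*Rp*Ro.from_euler("xyz",[180,0,90],degrees=True)
    return U["c"]+Ru.apply(q),Rt.as_euler("xyz",degrees=True)
E
python3 - <<'E'
from bench import r
from h import *
s=r.sense();print(s["tool_pos"],s["tcp_rot"],load()[0])
p,e=tgt(46,75,15);print(p,e);to(p,e)
E
```

```text
[499.74382621 313.81441337 229.49584236] [-1.79934518e+02  4.20621419e-02  1.12210463e+02] [500.04205352 318.02172509 230.        ]
[503.98826591 320.53548267 116.18437803] [-1.65000000e+02  1.27222187e-14  1.11900000e+02]
lin [0.0008, 0.0046, 0.1138] rot [15.0, 0.04, 0.3] rows>= 2.3
```

```bash
cat >>h.py <<'E'
def sync():
    from bench import r
    s=r.sense();save(s["tool_pos"],Ro.from_euler("xyz",s["tcp_rot"],degrees=True))
    print("t",round(s["time"],2),s["tool_pos"].round(1),s["tcp_rot"].round(2),"F",s["ft_force"].round(1),"gap",round(s["finger_gap"],1))
E
python3 - <<'E'
from h import *
sync();p,e=tgt(46,75,15);to(p,e)
E
```

```text
t 4.1 [499.7 313.8 229.5] [-1.7993e+02  4.0000e-02  1.1221e+02] F [ 0.2 -0.6 -1.7] gap 12.6
lin [0.0047, 0.0066, 0.1133] rot [14.93, 0.08, 0.3] rows>= 2.3
```

>>> {"fn": "servo_tool", "kwargs": {
  "fingers": [0,0,0,0,0,0],
  "linear": [
    [0.001,0.002,0.025],
    [0.002,0.004,0.05],
    [0.003,0.006,0.08],
    [0.0047,0.0066,0.1133],
    [0.0047,0.0066,0.1133],
    [0.0047,0.0066,0.1133]
  ],
  "rotation": [
    [5,0,0],
    [10,0,0],
    [14.93,0.08,0.3],
    [14.93,0.08,0.3],
    [14.93,0.08,0.3],
    [14.93,0.08,0.3]
  ]
}}

```text
time: 4.7
tool_pos: [504.1, 320.0, 116.9]
tcp_rot: [-165.0, -0.0, 111.8]
ft_force: [-0.7, 0.3, -1.4]
finger_gap: 12.5
grip_force: 59.1
```

```bash
python3 - <<'E'
from h import *
from bench import r
sync()
S=r.snapshot("side");pickle.dump(S,open("v3.pkl","wb"))
a=crop(S,148,215,100,75,8)
cv2.imwrite("pics/c4.png",a)
E
```

```text
t 4.7 [504.1 320.  116.9] [-1.6498e+02 -2.0000e-02  1.1182e+02] F [-0.7  0.3 -1.4] gap 12.5
```

View pics/c4.png

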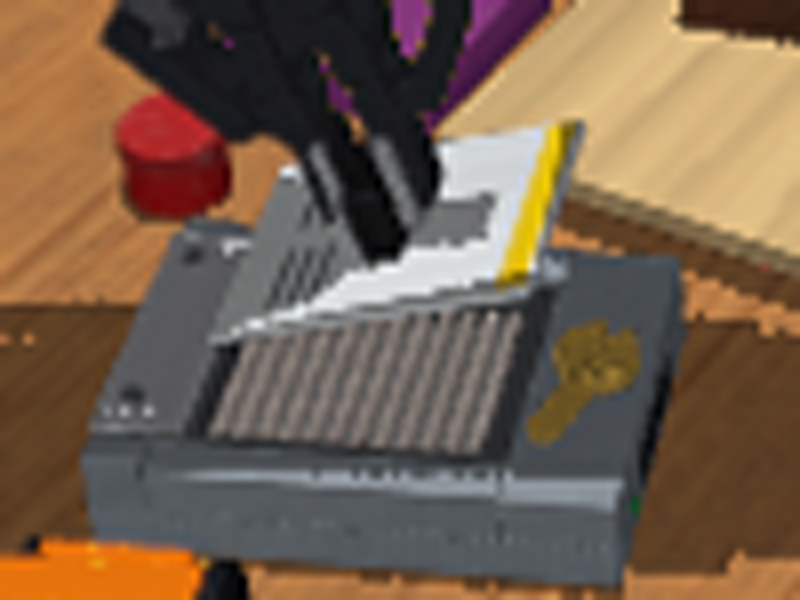

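The cover hangs tilted over the bay. Its near hook corner is at crop (213,342) and its near stripe corner at (500,288). The near inner rim runs (200,440)-(490,456), the lip edge is near (192,432), and the clip-side bay edge runs (500,455)-(552,290).

```bash
python3 - <<'E'
from h import *
S=pickle.load(open("v3.pkl","rb"))
up=lambda p,x0=148,y0=215,k=8:(np.array(p,float)+.5)/k-.5+[x0,y0]
Ru=Ro.from_euler("z",U["yaw"],degrees=True)
def un(px,z): return Ru.inv().apply(plane(S,up(px),z)-U["c"])[:,:2].round(1).tolist()
print("near rim y47.5",un([[200,440],[350,448],[490,456]],40))
print("lip edge x56",un([[192,432],[238,338]],46),"clipwall x-48",un([[500,455],[535,340],[550,295]],40))
print("filter etc clip head z50",un([[597,357]],50))
print("hook near corner top (z~79, x47,y45)",un([[213,342]],78.9))
print("stripe near corner top(z107.3)", un([[500,285]],107.3),"far", un([[585,122]],107.3))
# predicted px
Rp=Ru*Ro.from_euler("y",15,degrees=True)
tcp=np.array([504.1,320,116.9]);o=tcp-Rp.apply([0,0,27.9])
for q in([55,45,4],[-55,45,4],[-55,-45,4]):
    w=o+Rp.apply(q);print(q,Ru.inv().apply(w-U["c"]).round(1),((proj(S,w)[0]-[148,215]+.5)*8-.5).round(0))
for q in([56,47.5,46],[-48,47.5,40],[-48,-47.5,40],[56,-47.5,46],[-70,0,50]):
    print(q,((proj(S,U["c"]+Ru.apply(q))[0]-[148,215]+.5)*8-.5).round(0))
E
```

```text
near rim y47.5 [[52.7, 47.6], [3.4, 45.9], [-42.4, 44.7]]
lip edge x56 [[53.8, 50.7], [51.6, 3.4]] clipwall x-48 [[-45.5, 43.9], [-45.1, -13.4], [-45.5, -37.1]]
filter etc clip head z50 [[-70.1, 4.6]]
hook near corner top (z~79, x47,y45) [[45.0, 44.4]]
stripe near corner top(z107.3) [[-49.3, 40.6]] far [[-59.6, -45.9]]
[55, 45, 4] [46.9 44.5 79.6] [207. 340.]
[-55, 45, 4] [-59.3  44.5 108. ] [529. 293.]
[-55, -45, 4] [-59.3 -45.5 108. ] [584. 121.]
[56, 47.5, 46] [188. 425.]
[-48, 47.5, 40] [505. 463.]
[-48, -47.5, 40] [563. 276.]
[56, -47.5, 46] [265. 242.]
[-70, 0, 50] [599. 348.]
```

```bash
python3 - <<'E'
from h import *
sync();U["c"]=U["c"];U["yaw"]=22.0
p,e=tgt(46,36,13,y=-.7);to(p,e)
E
```

```text
t 4.75 [505.1 320.8 118.7] [-1.6519e+02 -4.0000e-02  1.1183e+02] F [-0.5 -0.8 -1.7] gap 12.8
lin [-0.0006, 0.0086, 0.0424] rot [-1.81, -0.08, -0.15] rows>= 0.9
```

```bash
cat >>h.py <<'E'
def did(l,w):
    p,R=load();save(p+R.apply(np.array(l)*1000),R*Ro.from_rotvec(w,degrees=True))
def show(): p,R=load();print("cmd",p.round(2),R.as_euler("xyz",degrees=True).round(2))
E
python3 - <<'E'
from h import *
save([248.396,-546.173,250.292],Ro.from_euler("xyz",[180,0,24.455],degrees=True))
did([0.3378,-0.1761,0.1203],[0,0,-78.35]);did([0,.001,.077],[0,0,0]);show()
did([0.2776,0.0692,-0.177],[0,0,-4.2]);show();did([0.2629,0.0909,0],[0,0,-5.2]);show()
did([0.0047,0.0066,0.1133],[14.93,.08,.3]);show()
U["yaw"]=22.0
p,e=tgt(46,36,13,y=-.7,gz=27.2);to(p,e)
E
```

```text
cmd [ 483.96 -245.81   52.99] [180.    0.  102.8]
cmd [489.92  40.23 229.99] [180.   0. 107.]
cmd [499.96 318.22 229.99] [180.    0.  112.2]
cmd [504.29 325.06 116.69] [-1.6507e+02 -4.0000e-02  1.1190e+02]
lin [-0.0048, 0.0074, 0.0413] rot [-1.93, -0.06, -0.09] rows>= 0.8
```

```bash
python3 - <<'E'
from h import *
save([504.5,320.3,117.5],Ro.from_euler("xyz",[-165.07,-.04,111.85],degrees=True))
U["yaw"]=22.0
p,e=tgt(46,36.5,13,y=-.7,gz=27.5);to(p,e)
E
```

```text
lin [-0.0003, 0.009, 0.0409] rot [-1.93, -0.08, -0.14] rows>= 0.8
```

>>> {"fn": "servo_tool", "kwargs": {
  "fingers": [0,0,0,0,0,0],
  "linear": [
    [0,0.002,0.01],
    [0,0.004,0.02],
    [0,0.0065,0.03],
    [-0.0003,0.009,0.0409],
    [-0.0003,0.009,0.0409],
    [-0.0003,0.009,0.0409]
  ],
  "rotation": [
    [-1,0,0],
    [-1.93,0,0],
    [-1.93,-0.08,-0.14],
    [-1.93,-0.08,-0.14],
    [-1.93,-0.08,-0.14],
    [-1.93,-0.08,-0.14]
  ]
}}

```text
time: 5.35
tool_pos: [502.6, 320.4, 75.1]
tcp_rot: [-167.0, 0.0, 112.0]
ft_force: [0.3, 0.1, -1.6]
finger_gap: 13.1
grip_force: 59.3
```

```bash
python3 - <<'E'
from h import *
from bench import r
show();sync();r.snapshot("side");sync();S=r.snapshot("side");sync();pickle.dump(S,open("v4.pkl","wb"))
cv2.imwrite("pics/c5.png",crop(S,148,215,100,75,8))
E
```

```text
cmd [502.89 319.36  75.66] [-167.      0.    112.01]
t 5.35 [502.6 320.4  75.1] [-166.98    0.    112.04] F [ 0.3  0.1 -1.6] gap 13.1
t 5.4 [502.9 320.6  75.3] [-167.02    0.    112.05] F [-0.6 -0.8 -1. ] gap 12.5
t 5.45 [503.  320.7  75.5] [-167.04   -0.    112.05] F [ 0.   0.4 -1. ] gap 13.0
```

View pics/c5.png

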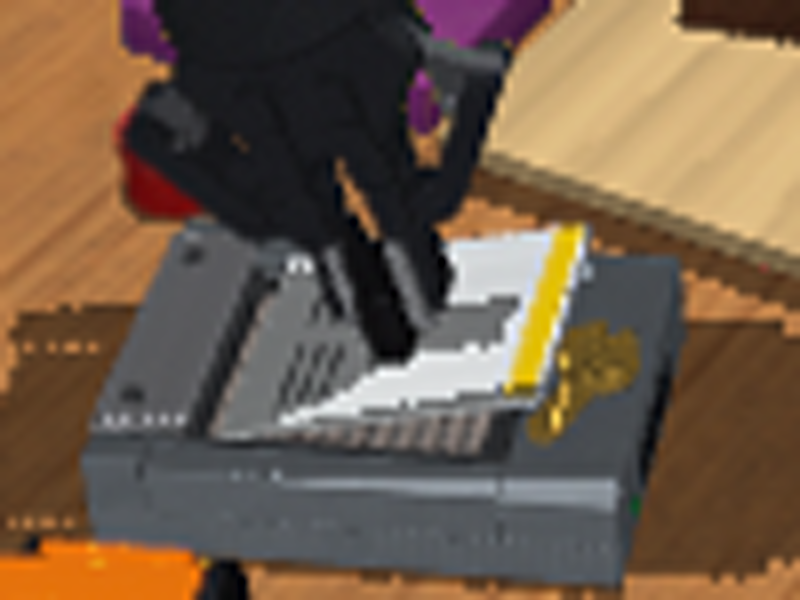

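The hook end is in the bay: near hook corner at crop (210,437), far one near (290,258), with no contact force. The stripe edge is above the clip.

```bash
python3 - <<'E'
from edges import *
S=pickle.load(open("v4.pkl","rb"));U["yaw"]=22.
Ru=Ro.from_euler("z",U["yaw"],degrees=True)
up=lambda p,x0=148,y0=215,k=8:(np.array(p,float)+.5)/k-.5+[x0,y0]
un=lambda q,z:Ru.inv().apply(plane(S,q,z)-U["c"])
W=lambda *q:U["c"]+Ru.apply(q)
print(un(up([[210,437],[290,258]]),40.5).round(1), un(up([[588,228],[535,400]]),61+4).round(1))
g=cv2.cvtColor(S["frame"],cv2.COLOR_RGB2GRAY).astype(np.float32)
t=np.array([503,320.6,75.3]);Rp=Ru*Ro.from_euler("y",13,degrees=True);o=t-Rp.apply([0,0,27.5])
print("hook in unit",Ru.inv().apply(o+Rp.apply([55,0,0])-U["c"]).round(1))
for q in([55,45,4],[55,-45,4],[-55,-45,4],[-55,45,4]): print(q,((proj(S,o+Rp.apply(q))[0]-[148,215]+.5)*8-.5).round(0))
for k,A,B,z in(("near inner rim",W(50,47.5,40),W(-45,47.5,40),40),("clip wall",W(-48,40,40),W(-48,20,40),40),("lip edge",W(56,40,46),W(56,-20,46),46),("outer far",W(-88,-63.5,40),W(-50,-63.5,40),40)):
    Q,m=edge(S,A,B,g,3);L=un(Q,z);print(k,len(Q),m,L.mean(0).round(1),L.std(0).round(1))
E
```

```text
[[ 49.7  46.3  40.5]
 [ 47.4 -46.5  40.5]] [[-58.8 -43.2  65. ]
 [-58.6  44.9  65. ]]
hook in unit [46.6  0.4 36.1]
[55, 45, 4] [218. 437.]
[55, -45, 4] [288. 263.]
[-55, -45, 4] [591. 226.]
[-55, 45, 4] [538. 402.]
near inner rim 26 -0.75 [13.8 43.9 40. ] [17.9  1.6  0. ]
clip wall 36 0.0 [-47.5  30.5  40. ] [1.3 5.1 0. ]
lip edge 38 2.5 [49.1 13.4 46. ] [ 0.4 15.   0. ]
outer far 20 -0.5 [-67.2 -61.2  40. ] [5.8 1.2 0. ]
```

```bash
python3 - <<'E'
from h import *
U["yaw"]=22.
b=lambda:save([502.95,320.5,75.3],Ro.from_euler("xyz",[-167.0,0,112.04],degrees=True))
for h in(52,58,62,65): b();p,e=tgt(h,35.5,13,y=0,gz=27.5);to(p,e)
E
```

```text
lin [-0.0004, 0.0055, -0.0006] rot [-0.0, 0.01, 0.04] rows>= 0.1
lin [-0.0004, 0.0113, -0.002] rot [-0.0, 0.01, 0.04] rows>= 0.2
lin [-0.0004, 0.0152, -0.0029] rot [-0.0, 0.01, 0.04] rows>= 0.3
lin [-0.0004, 0.0181, -0.0035] rot [-0.0, 0.01, 0.04] rows>= 0.4
```

>>> {"fn": "servo_tool", "kwargs": {
  "fingers": [0,0,0,0,0,0],
  "linear": [
    [-0.0004,0.0055,-0.0006],
    [-0.0004,0.0113,-0.002],
    [-0.0004,0.0135,-0.0025],
    [-0.0004,0.0152,-0.0029],
    [-0.0004,0.0152,-0.0029],
    [-0.0004,0.0152,-0.0029]
  ],
  "rotation": [
    [0,0,0],
    [0,0,0],
    [0,0,0],
    [0,0,0],
    [0,0,0],
    [0,0,0]
  ]
}}

```text
time: 6.05
tool_pos: [517.0, 325.9, 74.1]
tcp_rot: [-167.0, 0.0, 112.1]
ft_force: [-0.4, 0.2, -1.5]
finger_gap: 12.7
grip_force: 59.3
```

>>> {"fn": "servo_tool", "kwargs": {
  "fingers": [0,0,0],
  "linear": [
    [0,0.0015,-0.0003],
    [0,0.0029,-0.0006],
    [0,0.0029,-0.0006]
  ],
  "rotation": [
    [0,0,0],
    [0,0,0],
    [0,0,0]
  ]
}}

```text
time: 6.35
tool_pos: [520.0, 327.1, 74.3]
tcp_rot: [-167.0, 0.0, 112.1]
ft_force: [-0.6, -0.2, -1.8]
finger_gap: 12.6
grip_force: 59.3
```

>>> {"fn": "servo_tool", "kwargs": {
  "fingers": [0,0,0],
  "linear": [
    [0,0.0015,-0.0003],
    [0,0.0029,-0.0006],
    [0,0.0029,-0.0006]
  ],
  "rotation": [
    [0,0,0],
    [0,0,0],
    [0,0,0]
  ]
}}

```text
time: 6.65
tool_pos: [521.0, 327.6, 73.9]
tcp_rot: [-166.8, 0.0, 112.1]
ft_force: [-7.6, -3.1, 1.8]
finger_gap: 13.2
grip_force: 59.6
```

```bash
python3 - <<'E'
from h import *
U["yaw"]=22.
b=lambda:save([522.7,328.2,74.1],Ro.from_euler("xyz",[-167.0,0,112.04],degrees=True))
for h,z,t in((64.5,35.5,13),(64.5,35.3,10),(64.5,35,7),(64.5,35,4),(64.5,35,2),(64.5,35,0),(64.5,34,0)): b();p,e=tgt(h,z,t,y=.2,gz=27.5);to(p,e)
E
```

```text
lin [0.0001, -0.0033, 0.0002] rot [-0.0, 0.01, 0.04] rows>= 0.1
lin [0.0001, -0.0046, 0.0033] rot [-3.0, 0.01, 0.04] rows>= 0.3
lin [0.0001, -0.0057, 0.0066] rot [-6.0, 0.01, 0.04] rows>= 0.7
lin [0.0001, -0.0068, 0.0096] rot [-9.0, 0.01, 0.04] rows>= 1.0
lin [0.0001, -0.0074, 0.0117] rot [-11.0, 0.01, 0.04] rows>= 1.3
lin [0.0001, -0.0079, 0.0137] rot [-13.0, 0.0, 0.04] rows>= 1.5
lin [0.0001, -0.0077, 0.0147] rot [-13.0, 0.0, 0.04] rows>= 1.5
```

>>> {"fn": "servo_tool", "kwargs": {
  "fingers": [0,0,0,0,0,0],
  "linear": [
    [0.0001,-0.0033,0.0002],
    [0.0001,-0.0046,0.0033],
    [0.0001,-0.0057,0.0066],
    [0.0001,-0.0068,0.0096],
    [0.0001,-0.0068,0.0096],
    [0.0001,-0.0068,0.0096]
  ],
  "rotation": [
    [0,0,0],
    [-3,0,0],
    [-6,0,0],
    [-9,0,0],
    [-9,0,0],
    [-9,0,0]
  ]
}}

```text
time: 7.25
tool_pos: [514.3, 324.9, 66.8]
tcp_rot: [-176.0, -0.0, 112.1]
ft_force: [0.3, -0.3, -2.0]
finger_gap: 12.4
grip_force: 59.4
```

```bash
python3 - <<'E'
from h import *
U["yaw"]=22.
def b(): save([522.7,328.2,74.1],Ro.from_euler("xyz",[-167.0,0,112.04],degrees=True));did([.0001,-.0068,.0096],[-9,0,0])
b();show()
for h,z,t in((64.5,34.8,2),(64.5,34.6,0),(64.5,33.6,0)): b();p,e=tgt(h,z,t,y=.2,gz=27.5);to(p,e)
E
```

```text
cmd [514.52 325.    66.28] [-176.      0.    112.04]
lin [0.0, -0.0009, 0.0021] rot [-2.0, 0.0, 0.04] rows>= 0.2
lin [0.0, -0.0017, 0.0043] rot [-4.0, 0.0, 0.04] rows>= 0.5
lin [0.0, -0.0017, 0.0053] rot [-4.0, 0.0, 0.04] rows>= 0.5
```

>>> {"fn": "servo_tool", "kwargs": {
  "fingers": [0,0,0,0,0],
  "linear": [
    [0,-0.0009,0.0021],
    [0,-0.0017,0.0043],
    [0,-0.0017,0.0053],
    [0,-0.0017,0.0053],
    [0,-0.0017,0.0053]
  ],
  "rotation": [
    [-2,0,0],
    [-4,0,0],
    [-4,0,0],
    [-4,0,0],
    [-4,0,0]
  ]
}}

```text
time: 7.75
tool_pos: [513.2, 324.5, 62.0]
tcp_rot: [-180.0, -0.0, 112.0]
ft_force: [-2.0, -0.5, 4.8]
finger_gap: 12.8
grip_force: 60.4
```

```bash
python3 - <<'E'
from h import *
from bench import r
S=r.snapshot("side");T=r.snapshot("top");sync();pickle.dump((S,T),open("v5.pkl","wb"))
cv2.imwrite("pics/c6.png",np.hstack([crop(S,148,215,100,75,8)[:,:800]]))
E
```

```text
t 7.85 [513.1 324.5  61.9] [ 1.7999e+02 -1.0000e-02  1.1205e+02] F [-1.3  0.   5.5] gap 12.7
```

View pics/c6.png

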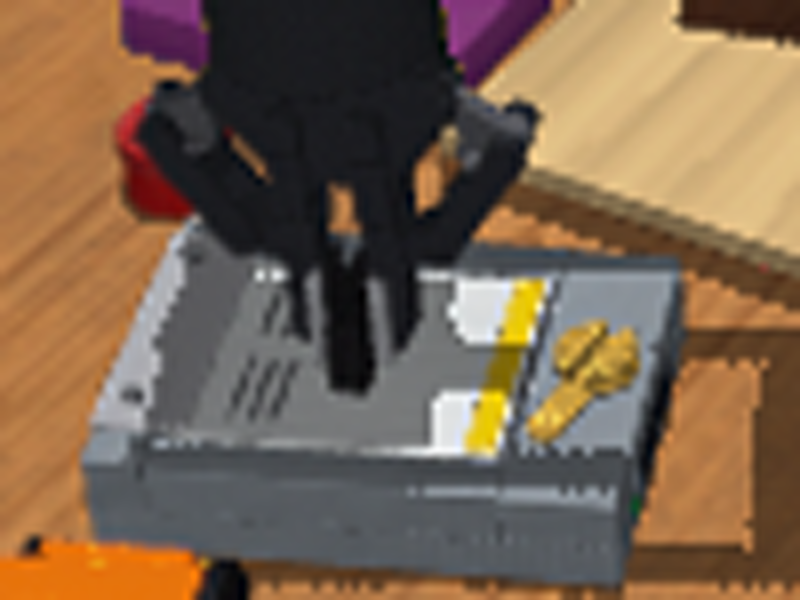

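The cover is flat in the bay: yellow edge from (530,285) to (480,450), just short of the clip, and the hook end is under the lip. I'll release it with a 35 mm opening and lift.

>>> {"fn": "servo_tool", "kwargs": {
  "fingers": [0.035,0.035,0.035,0.035,0.035,0.035,0.035,0.035,0.035,0.035],
  "linear": [
    [0,0,0],
    [0,0,0],
    [0,0,0],
    [0,0,0],
    [0,0,-0.02],
    [0,0,-0.05],
    [0,0,-0.09],
    [0,0,-0.13],
    [0,0,-0.17],
    [0,0,-0.18]
  ],
  "rotation": [
    [0,0,0],
    [0,0,0],
    [0,0,0],
    [0,0,0],
    [0,0,0],
    [0,0,0],
    [0,0,0],
    [0,0,0],
    [0,0,0],
    [0,0,0]
  ]
}}

```text
time: 8.85
tool_pos: [514.6, 325.3, 247.6]
tcp_rot: [179.5, -0.0, 112.1]
ft_force: [1.4, -0.0, 0.7]
finger_gap: 34.9
grip_force: 0.0
```

```bash
python3 - <<'E'
from h import *
from bench import r
S=r.snapshot("side");T=r.snapshot("top");sync();pickle.dump((S,T),open("v6.pkl","wb"))
g={}
for n,s in(("S",S),("T",T)):
    h=cv2.cvtColor(s["frame"],cv2.COLOR_RGB2HSV);m=cv2.inRange(h,(4,150,60),(16,255,255))
    u=proj(s,[502,55,135])[0];k=np.zeros_like(m);x,y=u.astype(int);k[y-28:y+28,x-22:x+22]=255;m&=k
    c,l,st,ce=cv2.connectedComponentsWithStats(m);i=1+st[1:,4].argmax();ys,xs=np.nonzero(l==i)
    print(n,u.round(0),st[i],ce[i].round(1));g[n]=ce[i]
    vx,vy,x0,y0=cv2.fitLine(np.c_[xs,ys].astype(np.float32),2,0,.01,.01).ravel()
    for z in(100,168): 
        q=proj(s,[502,55,z])[0]
    print([plane(s,ce[i],z)[0].round(1).tolist() for z in(132,136)])
print("tri",tri(S,g["S"],T,g["T"]).round(1))
s=S;x,y=proj(s,[502,55,135])[0].astype(int)
for yy in range(y-16,y+17,4): print(yy,[int(v) for v in s["frame"][yy,x-10:x+11,0]])
E
```

```text
t 8.95 [513.7 324.8 244. ] [ 1.7971e+02 -2.0000e-02  1.1205e+02] F [ 0.   0.2 -1. ] gap 34.9
S [247. 183.] [224 155  44  56 873] [243.8 186.9]
[[501.2, 73.2, 132.0], [497.7, 78.8, 136.0]]
T [248. 182.] [243 177  10  15 110] [247.9 184.1]
[[492.8, 53.2, 132.0], [489.8, 52.6, 136.0]]
tri [508.7  55.6 117.2]
167 [168, 172, 177, 178, 180, 176, 173, 169, 166, 158, 148, 127, 180, 186, 186, 185, 185, 183, 184, 185, 189]
171 [171, 177, 180, 183, 183, 183, 220, 128, 28, 16, 16, 16, 15, 108, 194, 180, 180, 183, 185, 188, 187]
175 [168, 171, 172, 178, 182, 133, 132, 165, 231, 176, 145, 206, 182, 149, 95, 145, 180, 176, 149, 132, 128]
179 [161, 165, 168, 170, 173, 147, 133, 134, 120, 149, 150, 149, 148, 150, 123, 118, 134, 137, 126, 118, 129]
183 [154, 156, 161, 160, 161, 148, 133, 134, 133, 155, 149, 149, 148, 151, 132, 110, 79, 78, 80, 79, 80]
187 [149, 153, 155, 155, 154, 162, 134, 134, 133, 161, 149, 148, 149, 151, 134, 107, 76, 76, 78, 78, 79]
191 [143, 144, 103, 98, 94, 109, 134, 134, 134, 147, 149, 148, 149, 150, 135, 113, 102, 105, 106, 103, 104]
195 [99, 99, 95, 96, 99, 25, 32, 101, 135, 144, 151, 151, 152, 154, 99, 22, 80, 103, 100, 99, 100]
199 [95, 96, 96, 98, 96, 96, 96, 97, 98, 103, 105, 107, 105, 105, 100, 100, 99, 99, 101, 104, 88]
```

```bash
python3 - <<'E'
from h import *
S,T=pickle.load(open("v6.pkl","rb"))
f=lambda p:[proj(S,[*p,134])[0,0]-247.3,proj(T,[*p,134])[0,0]-247.7]
print(least_squares(f,[502,55]).x, proj(S,[504,54,170])[0],proj(S,[504,54,98])[0],proj(T,[504,54,170])[0],proj(T,[504,54,98])[0])
save([513.9,325,244.5],Ro.from_euler("xyz",[180,0,112.05],degrees=True))
did([0,0,0],[0,0,0]);to([503,54,230],[180,0,104]);show()
E
```

```text
[499.77452581  54.96765455] [245.90469022 172.53920524] [246.5533487  193.32741753] [247.88759656 175.59170537] [248.32187892 187.059697  ]
lin [-0.2471, -0.1118, 0.0145] rot [0.0, -0.0, 8.05] rows>= 5.4
cmd [503.04  54.   230.  ] [180.   0. 104.]
```

>>> {"fn": "servo_tool", "kwargs": {
  "fingers": [0.06,0.06,0.06,0.06,0.06,0.06,0.06,0.06],
  "linear": [
    [-0.04,-0.02,0.0145],
    [-0.09,-0.042,0.0145],
    [-0.134,-0.0625,0.0145],
    [-0.178,-0.083,0.0145],
    [-0.215,-0.1,0.0145],
    [-0.2446,-0.114,0.0145],
    [-0.2446,-0.114,0.0145],
    [-0.2446,-0.114,0.0145]
  ],
  "rotation": [
    [0,0,2],
    [0,0,4],
    [0,0,6],
    [0,0,8],
    [0,0,8],
    [0,0,8],
    [0,0,8],
    [0,0,8]
  ]
}}

```text
time: 9.75
tool_pos: [497.7, 54.2, 224.6]
tcp_rot: [-179.8, -0.1, 103.9]
ft_force: [0.5, -0.5, -0.7]
finger_gap: 60.4
grip_force: 0.0
```

>>> {"fn": "servo_tool", "kwargs": {
  "fingers": [0.06,0.06,0.06,0.06],
  "linear": [
    [0,0,0.03],
    [0,0,0.06],
    [0,0,0.06],
    [0,0,0.06]
  ],
  "rotation": [
    [0,0,0],
    [0,0,0],
    [0,0,0],
    [0,0,0]
  ]
}}

```text
time: 10.15
tool_pos: [497.8, 55.7, 165.9]
tcp_rot: [-179.8, -0.0, 104.1]
ft_force: [0.8, -0.8, -0.2]
finger_gap: 59.9
grip_force: 0.0
```

>>> {"fn": "servo_tool", "kwargs": {
  "fingers": [0.06,0.06,0.06,0,0,0,0,0,0],
  "linear": [
    [0,0.002,0.02],
    [0,0.002,0.034],
    [0,0.002,0.034],
    [0,0.002,0.034],
    [0,0.002,0.034],
    [0,0.002,0.034],
    [0,0.002,0.034],
    [0,0.002,0.034],
    [0,0.002,0.034]
  ],
  "rotation": [
    [0,0,0],
    [0,0,0],
    [0,0,0],
    [0,0,0],
    [0,0,0],
    [0,0,0],
    [0,0,0],
    [0,0,0],
    [0,0,0]
  ],
  "force": 80
}}

```text
time: 11.05
tool_pos: [501.5, 55.1, 134.1]
tcp_rot: [179.9, 0.0, 104.0]
ft_force: [-0.6, 0.1, 5.7]
finger_gap: 27.0
grip_force: 79.3
```

>>> {"fn": "servo_tool", "kwargs": {
  "fingers": [0,0,0,0,0],
  "linear": [
    [0,0,-0.03],
    [0,0,-0.07],
    [0,0,-0.11],
    [0,0,-0.13],
    [0,0,-0.13]
  ],
  "rotation": [
    [0,0,0],
    [0,0,0],
    [0,0,0],
    [0,0,0],
    [0,0,0]
  ]
}}

```text
time: 11.55
tool_pos: [502.5, 55.1, 266.9]
tcp_rot: [179.6, 0.1, 104.0]
ft_force: [0.2, -1.7, -1.5]
finger_gap: 27.2
grip_force: 78.9
```

```bash
python3 - <<'E'
from h import *
from bench import r
S=r.snapshot("side");T=r.snapshot("top");sync();pickle.dump((S,T),open("v7.pkl","wb"))
a=proj(S,[500,55,180])[0].astype(int);b=proj(T,[500,55,180])[0].astype(int);print(a,b)
cv2.imwrite("pics/c7.png",np.hstack([crop(S,a[0]-20,a[1]-30,40,60,10),crop(T,b[0]-20,b[1]-30,40,60,10)]))
print(proj(S,[[501,55,161],[501,55,167]]),proj(T,[[501,55,161],[501,55,167]]))
E
```

```text
t 11.65 [500.5  55.1 262.2] [180.     0.   104.05] F [-0.4 -0.  -2.7] gap 27.3
[246 170] [247 174]
[[246.69838827 175.58564299]
 [246.64465392 173.81298413]] [[247.56770062 177.66364165]
 [247.52946065 176.68202957]]
```

View pics/c7.png

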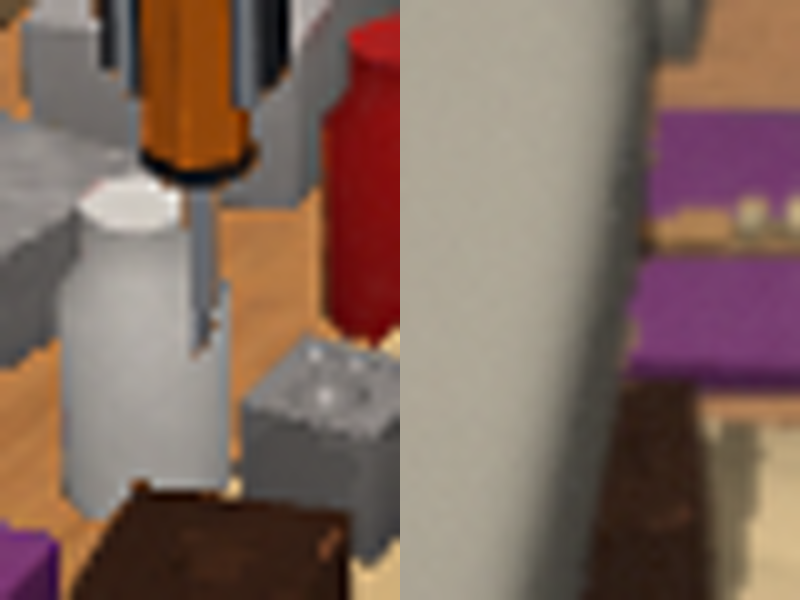

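The side crop shows the lifted driver with its blade tip at about (203,345), only ~2.5 px wide, so nearly edge-on. The blade's width therefore lies along the tool's x axis. The arm hides it from the top camera. Next, the wing direction from its tip against the known pivot.

```bash
python3 - <<'E'
from h import *
S,T=pickle.load(open("v7.pkl","rb"));T0=pickle.load(open("top0.pkl","rb"))
piv=np.array([439.4,294.6])
for nm,s in(("S",S),("T0",T0),("T",T)):
    h=cv2.cvtColor(s["frame"],cv2.COLOR_RGB2HSV);m=cv2.inRange(h,(18,110,70),(32,255,255))
    u=proj(s,[438,305,46])[0].astype(int);k=np.zeros_like(m);k[u[1]-10:u[1]+11,u[0]-12:u[0]+13]=255;m&=k
    ys,xs=np.nonzero(m)
    if len(xs)<10: print(nm,"none");continue
    W=plane(s,np.c_[xs,ys],43.5)[:,:2]-piv;d=np.hypot(*W.T);w=W[(d>20)&(W[:,1]>0)]
    print(nm,len(xs),len(w),"wing mean dir",np.degrees(np.arctan2(w[:,1].mean(),w[:,0].mean())).round(1),"max r",d.max().round(1),"mean r",np.hypot(*w.mean(0)).round(1))
    W=plane(s,np.c_[xs,ys],50)[:,:2]-piv; hd=W[W[:,1]<6];print("  head z50 mean rel pivot",hd.mean(0).round(1),hd.min(0).round(1),hd.max(0).round(1))
    a,b,c,e=u[0]-10,u[0]+11,u[1]-9,u[1]+9
    if nm=="S": print(s["frame"][c:e,a:b,0])
E
```

```text
S 174 73 wing mean dir 61.7 max r 54.7 mean r 30.4
  head z50 mean rel pivot [10.5 -2.6] [-17.3 -15.4] [40.1  5.8]
[[219 223 232 233 235 215 100 106 144 139 139 138 138 138 138 138 138 137
  139 139 144]
 [218 228 232 232 234 240  91 165 142 138 138 137 137 138 139 138 137 138
  138 140 143]
 [217 228 232 233 212 145  81 137 138 138 138 142 145 142 138 138 138 138
  138 140 139]
 [214 232 232 234 220 107  84 142 138 143 156 184 199 164 140 142 146 136
  136 140 136]
 [147 229 232 235 234  71 106 139 157 186 183 192 227 107 144 174 204 128
  137 140 123]
 [212 232 233 237 197  75 132 149 205 202 205 210 121 148 221 210 212 160
  141 136  94]
 [232 232 233 237 122  82 137 167 172 203 215 116 143 174 206 201 173 145
  140  97  68]
 [231 232 234 238  94 104 136 165 185 203 146 101 192 207 204 198 206 130
  140 138  68]
 [232 232 234 233  93 130 139 144 221 151 106 158 219 210 177 165 128 139
  141 124  61]
 [232 234 212 143  84 138 140  87 114  78 181 222 156 198 189 132  98 114
  139  95  50]
 [232 235 193 101 111 143 140 139 139 124 205 137 114 121 145 142 130 127
  134  72  30]
 [233 235 212  89 166 140 137 153 200 210 194 130 139 162 160 112 103 140
  132  68  21]
 [234 213 160  85 136 132 160 200 199 201 205 187  97  89 123 139 141 140
  117  63  13]
 [235 201  99  97 137 124 220 203 199 204 200 118 139 140 140 141 140 138
   80  48   6]
 [233 242  83 105 144 215 220 226 204 210  96 134 139 139 139 138 139 134
   68  25   6]
 [213 186  87  91 204 247 206 246 206 119 135 138 138 138 138 139 142 128
   66  28  22]
 [215 103  74 155 201 203 198 201 121 134 138 138 139 139 139 139 142 112
   52  10  50]
 [235  93 100 138 133 174 158 136 123 137 138 139 138 139 141 140 139  88
   49  10  53]]
T0 35 7 wing mean dir 101.1 max r 32.9 mean r 27.5
  head z50 mean rel pivot [-5.5 -2.9] [-17.5 -13.8] [6.  5.9]
T none
```

```bash
python3 - <<'E'
from h import *
S,T=pickle.load(open("v7.pkl","rb"));f=S["frame"][...,0].astype(float)
u=proj(S,[438,305,46])[0].astype(int);x0,y0=u[0]-10,u[1]-9
P=[]
for i,c in((4,13),(5,12),(6,11),(7,10.7),(8,10),(9,9)):
    js=np.arange(int(c)-2,int(c)+3);w=np.clip(185-f[y0+i,x0+js],0,None) if i not in(4,9) else None
    P.append((x0+(c if w is None else (w*js).sum()/w.sum()),y0+i))
P=np.array(P);
for z in(50,46): 
    W=plane(S,P,z)[:,:2];d=np.linalg.svd(W-W.mean(0))[2][0];print(z,W.mean(0).round(1),"dir",(np.degrees(np.arctan2(d[1],d[0]))%180).round(1),np.linalg.norm(W[0]-W[-1]).round(1))
# wing axis: bright brass rows 11..16 centres
Q=np.array([(x0+c,y0+r) for r,c in((12,8.5),(13,8),(14,7.2),(15,6.3),(16,5.5))]);W=plane(S,Q,43.5)[:,:2];d=np.linalg.svd(W-W.mean(0))[2][0]
print("wing",W.mean(0),(np.degrees(np.arctan2(d[1],d[0]))%180).round(1),"from pivot",np.degrees(np.arctan2(*(W.mean(0)-[439.4,294.6])[::-1])).round(1))
E
```

```text
50 [441.2 297.6] dir 94.3 22.0
46 [443.9 293.6] dir 94.3 22.2
wing [438.57128149 321.30692683] 95.2 from pivot 91.8
```

```bash
python3 - <<'E'
from h import *
sync();save([501.3,55.1,264],Ro.from_euler("xyz",[180,0,104.03],degrees=True))
to([440,295,185],[180,0,94.5])
E
```

```text
t 11.65 [500.5  55.1 262.2] [180.     0.   104.05] F [-0.4 -0.  -2.7] gap 27.3
lin [0.2476, -0.0013, 0.079] rot [0.0, -0.0, 9.53] rows>= 5.2
```

>>> {"fn": "servo_tool", "kwargs": {
  "fingers": [0,0,0,0,0,0,0,0,0,0],
  "linear": [
    [0.03,0,0],
    [0.07,0,0],
    [0.12,0,0],
    [0.165,0,0],
    [0.205,0,0.02],
    [0.235,0,0.05],
    [0.2476,-0.0013,0.07],
    [0.2476,-0.0013,0.079],
    [0.2476,-0.0013,0.079],
    [0.2476,-0.0013,0.079]
  ],
  "rotation": [
    [0,0,2],
    [0,0,4],
    [0,0,6],
    [0,0,8],
    [0,0,9.53],
    [0,0,9.53],
    [0,0,9.53],
    [0,0,9.53],
    [0,0,9.53],
    [0,0,9.53]
  ]
}}

```text
time: 12.65
tool_pos: [439.4, 294.1, 183.6]
tcp_rot: [-180.0, 0.0, 94.5]
ft_force: [-0.0, 0.7, -0.8]
finger_gap: 26.9
grip_force: 78.8
```

```bash
python3 - <<'E'
from h import *
from bench import r
for i in range(3): S=r.snapshot("side");sync()
pickle.dump(S,open("v8.pkl","wb"))
x,y=proj(S,[440,295,83])[0];print(x,y);x0,y0=int(x)-8,int(y)-8
print(x0,y0);f=S["frame"].astype(int);print(f[y0:y0+26,x0:x0+17,0]);print("B");print(f[y0:y0+14,x0:x0+17,2])
E
```

```text
t 12.7 [440.  294.3 184.4] [ 1.7994e+02 -1.0000e-02  9.4450e+01] F [ 0.3  0.6 -1.4] gap 27.2
t 12.75 [440.3 294.5 184.9] [ 1.799e+02 -3.000e-02  9.444e+01] F [ 0.6  0.2 -1.1] gap 26.8
t 12.8 [440.4 294.6 185. ] [ 1.7988e+02 -4.0000e-02  9.4450e+01] F [ 0.3 -0.4 -1.2] gap 26.8
221.31430629801076 248.19539856876216
213 240
[[ 99 101 100  97  89  92  93 107 107 100 131 133 131 125 124 165 211]
 [112 111  93  86  88  92  93 105 107  95  99 117 136 123 128 129 120]
 [199 193 106 100 109  97  90 105 108  94  95  96  77  97 117 119 119]
 [182 169 174 189 205 121  89 103 108  97  94  97  96  97  94  77  97]
 [172 169 181 205 203 199 138 104 108  99  91  96  96  98  97  95  96]
 [162 142 144 192 190 184 165  95 101  91  89 104 105  97  96 101  97]
 [ 65  65  65  64  74  72  67  94  85  83  96 163 156  86  80  81  92]
 [ 72  70  71  71  71  70  85  97  93  80  71  71  70  72  72  73  80]
 [ 74  71  73  72  77  67  75  94 133  77  73  73  73  74  74  74  74]
 [100  91  91  95  95  71  70 109  87  71  84  74  73  87  74  74  73]
 [175 145 115 128  87  71  72 144 148  78 142  79  71 146  80  72  
[... 1366 characters left out ...]
 67  80  79  73  69 108 114 106  68  38  36  39  39  38  38]
 [ 88  63  62  75  75  73  76  92 106  97  66  42  40  36  36  39  36]
 [ 81  82  81  81  92  89  78  99  88  87  76  79  70  44  43  45  42]
 [ 82  81  80  81  80  80  92 100  96  85  82  84  85  85  85  86  95]
 [ 84  83  82  81  86  75  81  97 137  86  81  81  83  84  82  84  84]
 [103 100 101 107 105  78  76 115  96  79  94  81  81  96  83  81  81]
 [ 72  31  52 134  96  79  79 159 164  87 159  88  79 162  90  81  79]
 [ 13  10  32 198  82  81  82  80  80  79  80  79  79  81  79  81  80]
 [  6   5  48  81  78  84  83  82  82  82  82  80  80  81  81  82  81]
 [ 10   3 111  53  86  83  83  83  82  83  83  83  81  81  81  81  81]]
```

>>> {"fn": "servo_tool", "kwargs": {
  "fingers": [0,0,0,0,0,0],
  "linear": [
    [0,0,0.015],
    [0,0,0.028],
    [0,0,0.032],
    [0,0,0.035],
    [0,0,0.037],
    [0,0,0.037]
  ],
  "rotation": [
    [0,0,0],
    [0,0,0],
    [0,0,0],
    [0,0,0],
    [0,0,0],
    [0,0,0]
  ]
}}

```text
time: 13.4
tool_pos: [439.2, 295.0, 146.5]
tcp_rot: [-180.0, 0.0, 94.5]
ft_force: [0.1, 0.3, -1.5]
finger_gap: 26.9
grip_force: 79.1
```

>>> {"fn": "servo_tool", "kwargs": {
  "fingers": [0,0,0,0],
  "linear": [
    [0,0,0.0015],
    [0,0,0.003],
    [0,0,0.003],
    [0,0,0.003]
  ],
  "rotation": [
    [0,0,0],
    [0,0,0],
    [0,0,0],
    [0,0,0]
  ]
}}

```text
time: 13.8
tool_pos: [439.7, 295.5, 145.8]
tcp_rot: [179.9, -0.0, 94.5]
ft_force: [-5.3, -2.7, 11.0]
finger_gap: 27.2
grip_force: 80.6
```

>>> {"fn": "servo_tool", "kwargs": {
  "fingers": [0,0,0,0,0,0,0],
  "linear": [
    [0,-0.0008,-0.0008],
    [0,-0.0008,-0.0008],
    [0,-0.0008,-0.0008],
    [0,-0.0008,-0.0008],
    [0,-0.0008,-0.0008],
    [0,-0.0008,-0.0008],
    [0,-0.0008,-0.0008]
  ],
  "rotation": [
    [0,0,0],
    [0,0,4],
    [0,0,8],
    [0,0,12],
    [0,0,16],
    [0,0,20],
    [0,0,20]
  ]
}}

```text
time: 14.5
tool_pos: [439.5, 295.5, 145.9]
tcp_rot: [179.9, -0.1, 74.5]
ft_force: [-0.1, 1.0, 6.2]
finger_gap: 27.1
grip_force: 79.7
```

```bash
python3 - <<'E'
from h import *
from bench import r
sync();print(r.sense()["wrist_torque"])
S=r.snapshot("side");pickle.dump(S,open("v9.pkl","wb"))
u=proj(S,[438,305,46])[0].astype(int);print(u,S["frame"][u[1]-7:u[1]+11,u[0]-10:u[0]+11,0])
E
```

```text
t 14.5 [439.5 295.5 145.9] [ 1.7987e+02 -1.2000e-01  7.4470e+01] F [-0.1  1.   6.2] gap 27.1
[-0.013153   -0.1474521   0.08830603]
[220 261] [[113 123 126 127 122 113  51  71  72  71  77 105 108  97  89  72  71  73
   72  73  72]
 [116 127 127 128 126  85  56  75  73  77  84 105 109  93 145  79  76  75
   71  73  72]
 [117 126 127 127 122  51  59  72  80 111  96 104 109  96  96  75 110  92
   73  72  70]
 [123 127 127 129 114  41  69  78 113 109 105  96 104  95 100 108 108  94
   74  72  64]
 [126 126 126 128  87  49  71 109 115 111 101  97  95  87 107 107 110 106
   74  73  59]
 [126 127 128 125  55  58  70 112 114 106  96  95  88 106 108 111 107 130
   77  74  59]
 [126 127 129 121  54  69  71 103 111 114  97  98 109 110 113 112 109  96
   73  72  58]
 [127 127 127  94  50  71  71  90 118 123 110 103 124 117 114 111 105  94
   73  66  46]
 [126 128 123  83  63  74  73  68 122 105 109 131 114  92 112 113 115  77
   72  62  25]
 [127 129 121  56  77  71  83 119 105 111  98 110 119  90 125  95  73  71
   74  60  24]
 [126 127  99  48  70  79 105 105 105 106 108  84  93  90  77  72  72  73
   70  62  13]
 [127 125  84  60  80 106 105 105 106 108  85  72  72  71  71  74  73  73
   65  48   8]
 [128 129  57  83 106 105 105 106 111  85  71  72  72  73  73  73  73  73
   61  26   5]
 [125 112  61 107 108 106 106 111  84  72  72  73  73  73  73  72  73  74
   60  22  24]
 [121  84  72 108 108 110 109  83  72  72  73  73  73  73  73  73  73  70
   50  11  53]
 [124  51  57 103 118 122  93  73  72  72  73  73  72  73  74  73  73  65
   48   9  59]
 [115  43  70  71  70  69  71  72  72  71  73  73  74  75  74  75  76  62
   26   8  91]
 [ 86  46  70  71  70  71  72  72  72  72  71  72  73  72  72  74  73  61
   22  24  93]]
```

>>> {"fn": "servo_tool", "kwargs": {
  "fingers": [0,0,0,0,0,0,0,0],
  "linear": [
    [0,0,0],
    [0,0,0],
    [0,0,0],
    [0,0,0],
    [0,0,0],
    [0,0,0],
    [0,0,0],
    [0,0,0]
  ],
  "rotation": [
    [0,0,4],
    [0,0,8],
    [0,0,12],
    [0,0,16],
    [0,0,20],
    [0,0,24],
    [0,0,28],
    [0,0,28]
  ]
}}

```text
time: 15.35
tool_pos: [439.9, 295.3, 146.0]
tcp_rot: [179.9, -0.2, 46.5]
ft_force: [2.3, -0.9, 5.3]
finger_gap: 27.0
grip_force: 79.8
```

>>> {"fn": "servo_tool", "kwargs": {
  "fingers": [0,0,0,0,0,0,0],
  "linear": [
    [0,0,0],
    [0,0,0],
    [0,0,0],
    [0,0,0],
    [0,0,0],
    [0,0,0],
    [0,0,0]
  ],
  "rotation": [
    [0,0,4],
    [0,0,8],
    [0,0,12],
    [0,0,16],
    [0,0,19],
    [0,0,22],
    [0,0,22]
  ]
}}

```text
time: 16.05
tool_pos: [440.1, 294.9, 145.9]
tcp_rot: [179.9, -0.2, 24.6]
ft_force: [3.5, -2.5, 6.1]
finger_gap: 27.2
grip_force: 79.7
```

```bash
python3 - <<'E'
from h import *
from bench import r
sync();print(r.sense()["wrist_torque"])
E
```

```text
t 16.05 [440.1 294.9 145.9] [179.92  -0.21  24.58] F [ 3.5 -2.5  6.1] gap 27.2
[-0.62053369 -0.89907628  0.06070297]
```

>>> {"fn": "servo_tool", "kwargs": {
  "fingers": [0,0,0,0],
  "linear": [
    [0,0,0],
    [0,0,0],
    [0,0,0],
    [0,0,0]
  ],
  "rotation": [
    [0,0,3],
    [0,0,5],
    [0,0,7],
    [0,0,7]
  ]
}}

```text
time: 16.45
tool_pos: [440.1, 294.8, 145.9]
tcp_rot: [179.9, -0.2, 17.6]
ft_force: [3.5, -2.5, 4.9]
finger_gap: 26.8
grip_force: 79.7
```

```bash
python3 - <<'E'
from h import *
from bench import r
sync();print(r.sense()["wrist_torque"])
E
```

```text
t 16.45 [440.1 294.8 145.9] [179.94  -0.22  17.61] F [ 3.5 -2.5  4.9] gap 26.8
[-0.7096113  -0.92594771  0.10920454]
```

>>> {"fn": "servo_tool", "kwargs": {
  "fingers": [0,0,0],
  "linear": [
    [0,0,0],
    [0,0,0],
    [0,0,0]
  ],
  "rotation": [
    [0,0,2],
    [0,0,4],
    [0,0,4]
  ]
}}

```text
time: 16.75
tool_pos: [440.2, 294.8, 145.9]
tcp_rot: [179.9, -0.2, 13.6]
ft_force: [3.4, -1.8, 5.7]
finger_gap: 26.9
grip_force: 79.7
```

```bash
python3 - <<'E'
from h import *
from bench import r
sync();print(r.sense()["wrist_torque"])
S=r.snapshot("side");pickle.dump(S,open("v10.pkl","wb"));cv2.imwrite("pics/c8.png",crop(S,180,230,67,50,12)[:600,:800])
E
```

```text
t 16.75 [440.2 294.8 145.9] [179.95  -0.22  13.61] F [ 3.4 -1.8  5.7] gap 26.9
[-0.77294082 -0.92490258  0.0837595 ]
```

View pics/c8.png

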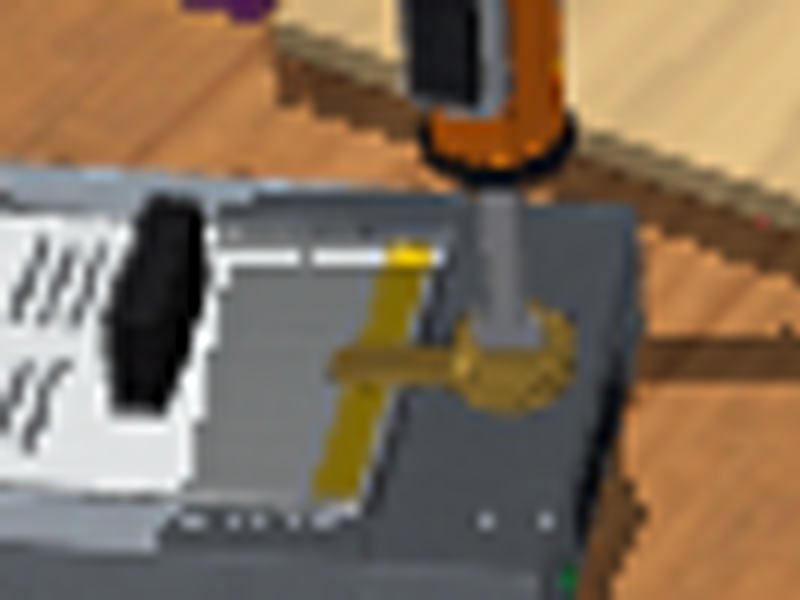

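The blade stands in the slot, with the shaft at (505,270) meeting the head at (510,345). The wing now points over the yellow stripe, its tip at (335,362).

```bash
python3 - <<'E'
from h import *
S=pickle.load(open("v10.pkl","rb"))
up=lambda p,x0=180,y0=230,k=12:(np.array(p,float)+.5)/k-.5+[x0,y0]
w=plane(S,up([[340,364],[450,369]]),43.5)[:,:2];print(w.round(1))
for o in(w[1],np.array([440,294.8])):
    d=w[0]-o;a=np.degrees(np.arctan2(d[1],d[0]));print(a.round(1),"clip rad",np.radians(112-a).round(2))
E
```

```text
[[473.4 312.4]
 [451.2 302.4]]
24.2 clip rad 1.53
27.8 clip rad 1.47
```

>>> {"fn": "servo_tool", "kwargs": {
  "fingers": [0,0,0],
  "linear": [
    [0,0,0],
    [0,0,0],
    [0,0,0]
  ],
  "rotation": [
    [0,0,3],
    [0,0,6],
    [0,0,6]
  ]
}}

```text
time: 17.1
tool_pos: [440.1, 294.7, 146.0]
tcp_rot: [180.0, -0.2, 7.6]
ft_force: [2.8, -3.9, 6.0]
finger_gap: 26.7
grip_force: 79.8
```

```bash
python3 - <<'E'
from h import *
from bench import r
sync();print(r.sense()["wrist_torque"])
S=r.snapshot("side");O=pickle.load(open("v10.pkl","rb"))
d=np.abs(S["frame"].astype(int)-O["frame"])[250:275,200:232].sum(2);print("changed px in clip area",(d>40).sum())
h=cv2.cvtColor(S["frame"],cv2.COLOR_RGB2HSV);m=cv2.inRange(h,(18,110,60),(32,255,255))[255:266,205:232];print(m//255)
E
```

```text
t 17.1 [440.1 294.7 146. ] [179.96  -0.22   7.58] F [ 2.8 -3.9  6. ] gap 26.7
[-0.93124466 -0.89297691  0.15311473]
changed px in clip area 37
[[0 0 0 0 0 0 1 1 1 1 0 0 0 0 0 0 0 0 0 1 0 0 0 0 0 0 0]
 [0 0 0 0 0 0 1 1 1 0 0 0 0 0 0 0 0 0 0 0 1 1 0 0 0 0 0]
 [0 0 0 0 0 1 1 1 1 0 0 0 0 1 0 0 0 0 0 0 1 1 1 0 0 0 0]
 [0 0 0 0 1 1 1 1 1 1 1 0 0 1 0 0 0 0 0 0 1 1 1 0 0 0 0]
 [0 0 0 1 1 1 1 1 1 1 1 1 1 1 1 1 1 1 1 1 1 1 1 0 0 0 0]
 [0 0 0 1 1 1 1 1 1 1 1 1 1 1 1 1 1 1 1 1 1 1 1 0 0 0 0]
 [0 0 0 0 1 1 1 1 1 1 1 1 1 1 1 1 1 1 1 1 1 1 1 0 0 0 0]
 [0 0 0 0 1 1 1 0 0 0 0 0 0 1 1 1 1 1 1 1 1 1 0 0 0 0 0]
 [0 0 0 1 1 1 1 0 0 0 0 0 0 0 1 1 1 1 1 1 1 0 0 0 0 0 0]
 [0 0 0 1 1 1 1 0 0 0 0 0 0 0 0 0 0 0 0 0 0 0 0 0 0 0 0]
 [0 0 0 1 1 1 0 0 0 0 0 0 0 0 0 0 0 0 0 0 0 0 0 0 0 0 0]]
```

>>> {"fn": "servo_tool", "kwargs": {
  "fingers": [0,0,0,0,0,0,0,0],
  "linear": [
    [0,0,0],
    [0,0,0],
    [0,0,-0.006],
    [0,0,-0.015],
    [0,0,-0.04],
    [0,0,-0.08],
    [0,0,-0.12],
    [0,0,-0.12]
  ],
  "rotation": [
    [0,0,-4],
    [0,0,-7],
    [0,0,-7],
    [0,0,-7],
    [0,0,-7],
    [0,0,-7],
    [0,0,-7],
    [0,0,-7]
  ]
}}

```text
time: 17.95
tool_pos: [440.7, 296.6, 272.1]
tcp_rot: [-179.8, -0.6, 14.5]
ft_force: [1.0, 0.7, -0.3]
finger_gap: 26.8
grip_force: 79.0
```

```bash
python3 - <<'E'
from h import *
from bench import r
sync();r.snapshot("side");sync();p,R=load()
save([440.1,294.8,p[2]],Ro.from_euler("xyz",[180,0,14.6],degrees=True))
to([500.8,55.3,265],[180,0,104])
E
```

```text
t 17.95 [440.7 296.6 272.1] [-179.82   -0.59   14.53] F [ 1.   0.7 -0.3] gap 26.8
t 18.0 [439.8 296.1 268.8] [-179.88   -0.38   14.53] F [ 0.8 -0.3 -2. ] gap 27.0
lin [-0.0016, 0.2471, 0.0038] rot [0.0, 0.0, -89.4] rows>= 10.4
```

>>> {"fn": "servo_tool", "kwargs": {
  "fingers": [0,0,0,0,0,0,0,0,0,0],
  "linear": [
    [0,0.02,0],
    [0,0.05,0],
    [0,0.085,0],
    [0,0.12,0],
    [0,0.155,0],
    [0,0.19,0],
    [0,0.22,0],
    [0,0.24,0],
    [-0.0016,0.2471,0],
    [-0.0016,0.2471,0]
  ],
  "rotation": [
    [0,0,-8],
    [0,0,-16],
    [0,0,-24],
    [0,0,-32],
    [0,0,-40],
    [0,0,-48],
    [0,0,-56],
    [0,0,-64],
    [0,0,-72],
    [0,0,-80]
  ]
}}

```text
time: 19.0
tool_pos: [498.1, 54.2, 262.8]
tcp_rot: [-179.8, -0.0, 94.7]
ft_force: [-0.3, 0.4, -0.9]
finger_gap: 27.0
grip_force: 79.0
```

>>> {"fn": "servo_tool", "kwargs": {
  "fingers": [0,0,0,0],
  "linear": [
    [0,0,0],
    [0,0,0],
    [0,0,0],
    [0,0,0]
  ],
  "rotation": [
    [0,0,-8],
    [0,0,-9.4],
    [0,0,-9.4],
    [0,0,-9.4]
  ]
}}

```text
time: 19.4
tool_pos: [498.5, 55.5, 263.9]
tcp_rot: [-179.9, -0.0, 103.8]
ft_force: [-0.2, -0.7, -1.2]
finger_gap: 27.3
grip_force: 79.0
```

```bash
python3 - <<'E'
from h import *
from bench import r
for i in range(3):r.snapshot("side");sync()
to([500.8,55.3,200],[180,0,104])
E
```

```text
t 19.45 [498.6  55.5 264.1] [-1.7997e+02 -1.0000e-02  1.0379e+02] F [ 0.5 -0.8 -2. ] gap 27.2
t 19.5 [498.7  55.5 264.2] [-179.98   -0.    103.82] F [ 0.2 -0.2 -1.2] gap 27.3
t 19.55 [498.7  55.5 264.3] [-179.99   -0.    103.84] F [ 0.   0.3 -1.6] gap 26.9
lin [-0.0007, 0.002, 0.0643] rot [-0.01, -0.0, -0.16] rows>= 1.3
```

>>> {"fn": "servo_tool", "kwargs": {
  "fingers": [0,0,0,0,0,0],
  "linear": [
    [-0.0007,0.002,0.02],
    [-0.0007,0.002,0.05],
    [-0.0007,0.002,0.07],
    [-0.0007,0.002,0.08],
    [-0.0007,0.002,0.09],
    [-0.0007,0.002,0.09]
  ],
  "rotation": [
    [0,0,-0.16],
    [0,0,-0.16],
    [0,0,-0.16],
    [0,0,-0.16],
    [0,0,-0.16],
    [0,0,-0.16]
  ]
}}

```text
time: 20.15
tool_pos: [500.5, 55.2, 173.6]
tcp_rot: [-179.9, -0.0, 104.1]
ft_force: [-0.4, 0.2, -1.4]
finger_gap: 27.1
grip_force: 79.0
```

>>> {"fn": "servo_tool", "kwargs": {
  "fingers": [0,0,0,0,0],
  "linear": [
    [0,0,0.015],
    [0,0,0.03],
    [0,0,0.037],
    [0,0,0.041],
    [0,0,0.041]
  ],
  "rotation": [
    [0,0,0],
    [0,0,0],
    [0,0,0],
    [0,0,0],
    [0,0,0]
  ]
}}

```text
time: 20.65
tool_pos: [500.8, 55.2, 134.0]
tcp_rot: [-180.0, -0.0, 104.1]
ft_force: [-3.5, -0.3, 5.0]
finger_gap: 26.9
grip_force: 79.8
```

>>> {"fn": "servo_tool", "kwargs": {
  "fingers": [0.06,0.06,0.06,0.06,0.06,0.06,0.06,0.06,0.06,0.06],
  "linear": [
    [0,0,0],
    [0,0,0],
    [0,0,0],
    [0,0,0],
    [0,0,0],
    [0,0,-0.02],
    [0,0,-0.06],
    [0,0,-0.1],
    [0,0,-0.13],
    [0,0,-0.13]
  ],
  "rotation": [
    [0,0,0],
    [0,0,0],
    [0,0,0],
    [0,0,0],
    [0,0,0],
    [0,0,0],
    [0,0,0],
    [0,0,0],
    [0,0,0],
    [0,0,0]
  ]
}}

```text
time: 21.65
tool_pos: [503.5, 55.2, 269.3]
tcp_rot: [179.5, 0.1, 104.1]
ft_force: [0.4, 0.4, 0.1]
finger_gap: 60.0
grip_force: 0.0
```

```bash
python3 - <<'E'
from h import *
from bench import r
sync();S=r.snapshot("side");O,_=pickle.load(open("v6.pkl","rb"))
# driver vs original picture; and panel/clip vs at-stop picture
A=np.abs(S["frame"].astype(int)-O["frame"]).sum(2)[165:200,238:258];print("driver diff",(A>60).sum(),A.size)
x,y=247,183
for yy in range(y-16,y+17,4): print(yy,[int(v) for v in S["frame"][yy,x-10:x+11,0]])
h=cv2.cvtColor(S["frame"],cv2.COLOR_RGB2HSV);m=cv2.inRange(h,(18,110,60),(32,255,255))[250:275,203:232]
print("\n".join("".join(".#"[v//255] for v in row) for row in m))
E
```

```text
t 21.65 [503.5  55.2 269.3] [1.7949e+02 1.3000e-01 1.0409e+02] F [0.4 0.4 0.1] gap 60.0
driver diff 179 700
167 [170, 176, 176, 178, 174, 171, 168, 164, 156, 146, 125, 179, 184, 183, 182, 183, 182, 183, 182, 186, 193]
171 [175, 179, 181, 181, 180, 184, 156, 84, 11, 1, 3, 3, 42, 127, 177, 180, 182, 184, 186, 184, 187]
175 [169, 170, 176, 177, 181, 133, 123, 145, 90, 118, 121, 144, 166, 174, 108, 158, 174, 148, 131, 127, 177]
179 [162, 165, 168, 170, 171, 131, 130, 131, 139, 146, 146, 146, 145, 185, 109, 119, 134, 124, 116, 128, 142]
183 [154, 158, 158, 160, 162, 130, 130, 131, 144, 147, 146, 145, 146, 167, 111, 93, 78, 78, 79, 79, 77]
187 [152, 154, 153, 152, 156, 172, 133, 131, 128, 147, 146, 146, 147, 151, 81, 91, 76, 77, 78, 78, 78]
191 [119, 54, 50, 47, 44, 110, 133, 132, 117, 146, 147, 146, 147, 151, 82, 96, 54, 53, 52, 50, 58]
195 [50, 49, 50, 50, 51, 12, 33, 174, 135, 157, 147, 148, 149, 152, 76, 15, 53, 52, 52, 52, 51]
199 [50, 50, 50, 50, 50, 50, 50, 51, 53, 54, 55, 54, 54, 52, 51, 50, 55, 56, 57, 80, 45]
..........###................
.........####................
.........####................
........####.................
........####.................
........####.......###.......
........###.....########.....
.......####....##########....
......#######..##########....
.....####################....
.....####################....
......##################.....
......###......#########.....
.....####........#####.......
.....####....................
.....###.....................
....####.....................
....####.....................
....####.....................
...####......................
...####......................
....##.......................
.............................
.............................
.............................
```

>>> {"fn": "servo_tool", "kwargs": {
  "fingers": [0.06,0.06,0.06,0.06,0.06],
  "linear": [
    [0,0,0],
    [0,0,0],
    [0,0,0],
    [0,0,0],
    [0,0,0]
  ],
  "rotation": [
    [0,0,0],
    [0,0,0],
    [0,0,0],
    [0,0,0],
    [0,0,0]
  ]
}}

```text
time: 22.2
tool_pos: [500.7, 55.1, 262.8]
tcp_rot: [-179.9, -0.0, 104.1]
ft_force: [0.2, -0.2, -0.7]
finger_gap: 59.9
grip_force: 0.0
```

```bash
python3 -c "
from bench import r
print(r.hand_in())"
```

```text
the job is handed in; nothing more can be done
None
```

I handed the job in at about 22 s and no verdict came back; by the last images and force readings, the cover lies flat under the lip, the clip is at its stop over the striped edge, and the driver is upright and fully down in its stand.

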